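# Load the bottle mixer and clamp it with its retaining plate

### The arm

A 6-joint arm with a two-finger parallel gripper is mounted at the origin on the work surface. World frame = base frame: x ahead of the robot, y to its left, z up, the work surface at z = 0. Lengths are in mm, angles in rad, forces in N, time in s.
With the tool pointing down it reaches from about 400 to 925 mm from the base axis. Payload 12.5 kg.
Tool frame: the origin (TCP) lies between the finger pads; the fingertips stand env.tip_extent ahead of it and the grasp point (between the pads) lies 11 mm behind it (env.tip_extent is the distance from the TCP to the fingertips, in mm); z points along the fingers, y is the line along which they close (so a half turn about z gives the same grasp; the last joint's range is limited). The gripper opens to 95 mm and grips with 3 to 60 N. Pads are 20 mm wide; open, the fingers measure 119 mm over their backs; the gripper's body (75 mm by 180 mm) begins 59 mm behind the grasp point.
Start: joints at [-1.383, 0.491, 1.559, -0, 1.092, -0.106], TCP at [181.018, -598.232, 194.761] pointing down, gripper open.
Joint ranges: [-3.1, 3.1], [-0.84, 2.19], [0.05, 2.79], [-1.13, 4.28], [0.06, 2.93], [-2.69, 2.69]. Speed limits (rad/s): [2.22, 2.22, 2.79, 3.14, 3.14, 3.14].

### API

Orientations are given as [roll, pitch, yaw] about the fixed x, y, z axes, in that order (R = Rz(yaw) Ry(pitch) Rx(roll)).
In Python, from cell import env gives the robot as it stands.
- The arm moves only by the tool carry_out, never from a script. Its argument "motion" is a list of rows, each a list of 5 numbers: the shift along the tool's x, y, z in mm, then the turn about the tool's z in degrees, then the closure, from 0 (fully open) to 1 (shut). A call has 1 to 12 rows; each row shifts and turns the commanded pose from where the row before left it, along the tool's axes as they then stand; what a row does not reach is not made up. A row lasts 1/10 s, in which the tool goes at most 50 mm and 8.59 degrees, less where a joint would pass 70% of its speed; a pose out of reach is approached as far as the arm can. A call with a gripper value outside its range is refused whole. The fingers move at their own pace and stop on an object; the grip force is fixed at half the most. Time passes only in rows, so rows that do not move let the fingers close. It gives the time, the measured TCP pose, the force, the opening and the grip force at its end, in the units of the state.
- env.state(): the state, without advancing time (a new reading comes with each control period).
- env.read_camera(name): name is "scene" or "top"; returns a dict with "color" (384x512x3 uint8, red, green, blue), "K" (3x3 intrinsics, pixels), "R" (3x3) and "t" (3): a world point X has camera coordinates R X + t. Camera axes: x right, y down, z forward; pixel columns grow to the right and rows downward; lengths in mm; the calibration is good to about 2 mm. A picture is of the moment at which its call begins. There is no depth.
- env.job_done(): hands the job in; it is judged then, once.
The state is a dict: "t": time; "joints": joint angles; "qvel": joint speeds; "tau": joint torques, N m; "eef_pos": TCP position; "tcp_rot": TCP orientation; "ft_force": force on the tool from outside, world axes, zero at the start; "moment": the same for the moment, N m; "opening": opening from 0.0 (shut) to 1.0 (fully open); "grip_force": force on a finger pad.
Only numpy, scipy, OpenCV 4.12 (cv2) and the standard library are available. Lean on these libraries where they do the work, as an engineer would, in place of code of your own. Each camera call takes 0.05 s, during which the arm holds its last target. There are 200 camera calls.

### The job

Stand every white square sample bottle, the fallen ones too, cap up in a well of the mixer, fully down and one to a well. Then lower the retaining plate over the mixer's two locating pins until it rests flush on both brackets, and finally turn the mixer's rotary switch clockwise as far as it goes. Do not disturb the other things on the bench.

Things in the scene. Friction and masses are not known exactly. Their poses are not given: they have to be found in the camera images.
- mixer: fixed bench mixer: cream housing 300 mm wide (y), 48 mm high, from x = -165 mm (a low control deck facing the robot) to +72 mm. On it, over the origin, a grey block with six wells for bottles, and at each end a bracket with a pin. Origin on the bench under the block's centre, x away from the control deck, y along the line of the pins, z up. A seated bottle's origin is at z = 112 mm
- well_block (a point): centre of the top face of the mixer's grey block (136 mm in x, 190 in y), 96 mm above the bench; axes as the mixer's. Six square wells open upward, 43 x 43 mm, 26 mm deep (floor 70 mm above the bench; 2.5 mm clear round a bottle), in two rows of three: centres at x = -34 and +34 mm, y = -64, 0 and +64 mm from this point
- seat (a point): midway between the two pins at the height of the bracket tops, 162 mm above the bench; axes as the mixer's. The two upright aluminium brackets, 70 mm in x and 18 mm thick, are centred at y = -127 and +127 mm; their flat tops carry the plate
- pin_left (a point): tip of the steel locating pin at mixer y = +127 mm, 184 mm above the bench; 10 mm in diameter, 22 mm tall above its bracket, tapered in the last 7 mm
- pin_right (a point): tip of the same kind of pin at mixer y = -127 mm
- switch (a joint): the mixer's rotary on/off switch, a small black round knob (radius 17 mm) with a raised grip bar (14 mm thick, 32 mm long and high) across it, standing upright on the right (-y) part of the control deck; 0 rad = off (bar along the mixer's x), turns clockwise seen from above to its stop at 1.3 rad = on; stiff enough to stay where it is left (about 0.03 N m)
- switch_grip (a point): on the switch's axis at the height to grip its bar, 7 mm below the bar's top and 85 mm above the bench
- plate: loose retaining plate, 400 g, flat on the bench right of the mixer: aluminium 124 mm (x) by 286 mm (y) by 6 mm, a 5 mm rubber pad (112 x 200 mm) under it, a bridge handle on top. Fits either way round. Origin: centre of the pad's underside, z up, y along its length. When flush its origin is 5 mm below seat, the pad 3 mm above the caps; a bottle not fully down keeps it up
- hole_a (a point): centre of the through hole at plate y = +127 mm, on the aluminium's underside (5 mm above the plate's origin); 12 mm in diameter, for a locating pin
- hole_b (a point): the same at plate y = -127 mm
- plate_handle (a point): middle of the handle bar: black, 16 mm wide (x), 110 mm long (y), 16 mm high, centred 49 mm above the plate's origin, over two 12 mm posts at y = +-45 mm; 30 mm free under the bar
- bottle_1: square white plastic sample bottle, 84 mm tall, 75 g: body 38 x 38 mm in section and 62 mm high, a short shoulder, then a round screw cap 28 mm across and 18 mm high. Origin on its axis at mid height (42 mm from the base), z from base to cap, x and y square to the side faces. Starts fallen over, lying flat on one side on the bench, left of the mixer. Always present.
- bottle_2: square white plastic sample bottle, 84 mm tall, 75 g: body 38 x 38 mm in section and 62 mm high, a short shoulder, then a round screw cap 28 mm across and 18 mm high. Origin on its axis at mid height (42 mm from the base), z from base to cap, x and y square to the side faces. Starts fallen over, lying flat on one side on the bench, left of the mixer. May be absent from a run.
- bottle_3: square white plastic sample bottle, 84 mm tall, 75 g: body 38 x 38 mm in section and 62 mm high, a short shoulder, then a round screw cap 28 mm across and 18 mm high. Origin on its axis at mid height (42 mm from the base), z from base to cap, x and y square to the side faces. Starts fallen over, lying flat on one side on the bench, left of the mixer. May be absent from a run.
- bottle_4: square white plastic sample bottle, 84 mm tall, 75 g: body 38 x 38 mm in section and 62 mm high, a short shoulder, then a round screw cap 28 mm across and 18 mm high. Origin on its axis at mid height (42 mm from the base), z from base to cap, x and y square to the side faces. Starts standing on the bench, left of the mixer. May be absent from a run.
- bottle_5: square white plastic sample bottle, 84 mm tall, 75 g: body 38 x 38 mm in section and 62 mm high, a short shoulder, then a round screw cap 28 mm across and 18 mm high. Origin on its axis at mid height (42 mm from the base), z from base to cap, x and y square to the side faces. Starts standing on the bench, left of the mixer. May be absent from a run.
- petri_dish: bystander: closed glass dish, 60 mm across, 16 mm high, in front of the mixer; origin at the underside's centre
- tape_roll: bystander: roll of paper tape, 68 mm across, 19 mm high, on the left near the robot; origin at the underside's centre
- stopper: bystander: dull red rubber stopper, 34 mm across, 30 mm high, in front of the mixer; origin at the underside's centre
- spatula: bystander: steel spatula lying far to the left of the mixer; origin at the middle of its underside
Not all that is in view belongs to the job. Leave any black, blue or brown look-alike of the bottle_1 alone.

How it is judged (in metres and radians):
On the way, in this order (a step that is already met when the one before it is completed fails the run):
1. every bottle present stands upright and fully down in a well of the mixer (z of bottle_1 in the frame of mixer between 0.106 and 0.116 m and angle between each of bottle_1, bottle_2, bottle_3, bottle_4, bottle_5's own z axis and vertical below 0.15 rad and x of bottle_1 in the frame of mixer between -0.065 and 0.065 m and y of bottle_1 in the frame of mixer between -0.095 and 0.095 m and z of bottle_2 in the frame of mixer between 0.106 and 0.116 m and x of bottle_2 in the frame of mixer between -0.065 and 0.065 m and y of bottle_2 in the frame of mixer between -0.095 and 0.095 m and z of bottle_3 in the frame of mixer between 0.106 and 0.116 m and x of bottle_3 in the frame of mixer between -0.065 and 0.065 m and y of bottle_3 in the frame of mixer between -0.095 and 0.095 m and z of bottle_4 in the frame of mixer between 0.106 and 0.116 m and x of bottle_4 in the frame of mixer between -0.065 and 0.065 m and y of bottle_4 in the frame of mixer between -0.095 and 0.095 m and z of bottle_5 in the frame of mixer between 0.106 and 0.116 m and x of bottle_5 in the frame of mixer between -0.065 and 0.065 m and y of bottle_5 in the frame of mixer between -0.095 and 0.095 m), for 0.2 s.
2. the retaining plate is over both pins and flush on the brackets, with the bottles in their wells (all of step 1 and horizontal distance between plate and seat below 0.005 m and z of plate in the frame of seat between -0.008 and -0.002 m and angle between plate's own z axis and vertical below 0.03 rad and angle between the y axis of plate and the y axis of mixer, either way round below 0.05 rad), for 0.2 s.
3. the switch is turned on with the plate flush (horizontal distance between plate and seat below 0.005 m and z of plate in the frame of seat between -0.008 and -0.002 m and angle between plate's own z axis and vertical below 0.03 rad and angle between the y axis of plate and the y axis of mixer, either way round below 0.05 rad and value of joint switch above 1.1 rad), for 0.1 s.
At the end, for the whole second after the job is handed in: every bottle is upright (0.15 rad) in a well, within 4 mm of its floor; the plate lies over both pins, centred within 5 mm, level within 0.03 rad, in line within 0.05 rad, within 3 mm of the bracket tops and still; the switch is past 1.1 of its 1.3 rad (all of step 1 and all of step 3 and linear speed of plate below 0.02 m/s); the robot touches nothing.
It fails at once if another thing on the bench is pushed more than 40 mm or knocked over (distance of any of petri_dish, tape_roll, stopper, spatula from where it was at the start of the episode above 0.04 m or angle between any of petri_dish, tape_roll, stopper, spatula's own z axis and vertical above 0.5 rad).
Of bottle_2, bottle_3, bottle_4, bottle_5 only 2 to 3 are there at a start; the rules pass over those that are not, and their reading is None.
At some moment in a run one of bottle_1, bottle_2, bottle_3, bottle_4, bottle_5, plate may be knocked a few centimetres aside while the robot is not near it.
Once in a run the grip may slacken for a moment while it holds something.
It also fails if it takes over 210 s, if anything falls off the work surface, if the arm or the gripper's body presses on something with over 40 N, if the wrist force passes 120 N, or if a joint passes its speed limit or range.

## Working session

There is one attempt and no reset: what is moved stays moved. The work goes in short steps, Python scripts to look and compute and a tool call to move; the robot and the scene stay as the last step left them, time stands still between calls to the robot, and variables do not carry over. Pictures are saved under pics/ and viewed, at most 14 in all, crops included, and the job is handed in when it is done.

Besides the shell and the picture viewer there is one more tool, called after "Call:" in YAML: its name, and indented under it one key for each argument. carry_out: Moves the arm, as the interface text tells. Its arguments: {"type":"object","properties":{"motion":{"type":"array"}},"required":["motion"]}

```bash
ls; mkdir -p pics; python3 - <<'E'
from cell import env
import cv2
print(env.state(), env.tip_extent)
for n in ("scene","top"):
    r=env.read_camera(n); cv2.imwrite(f"pics/{n}0.png",cv2.resize(r["color"][...,::-1],None,fx=1.5,fy=1.5,interpolation=cv2.INTER_CUBIC)); print(n,r["K"],r["R"],r["t"], -r["R"].T@r["t"])
E
```

```text
pics
{'t': 0.0, 'joints': array([-1.38262517e+00,  4.91602688e-01,  1.55946272e+00,  1.39350078e-05,
        1.09171882e+00, -1.05589008e-01]), 'qvel': array([ 0.00157919,  0.00061902,  0.0009729 ,  0.00016115,  0.00068786,
       -0.00063356]), 'tau': array([ 3.31413859e-03, -6.12633419e+01, -2.58174831e+01,  6.93376316e-02,
        4.83759586e-02, -1.19252545e-04]), 'eef_pos': array([ 180.9503103 , -597.9417443 ,  194.13040565]), 'tcp_rot': array([-3.14040901e+00, -1.37873592e-04,  2.93753650e-01]), 'ft_force': array([ 0.6173479 , -0.73199238, -0.90202382]), 'moment': array([0.01613821, 0.00986829, 0.05978927]), 'grip_force': 0.0, 'opening': 1.001499014695219} 8.0
scene [[405.21479387   0.         258.50350687]
 [  0.         405.21479387 192.25184899]
 [  0.           0.           1.        ]] [[-0.74683318  0.66501063  0.00103135]
 [ 0.51138496  0.57529553 -0.6383733 ]
 [-0.42511836 -0.47623095 -0.76972623]] [ 395.99494789 -194.64767498 1784.13516219] [1153.75067439  698.29947351 1248.6293364 ]
top [[392.8043899    0.         251.24889785]
 [  0.         392.8043899  196.48442808]
 [  0.           0.           1.        ]] [[ 0.00635962 -0.99997593 -0.00277362]
 [-0.97845457 -0.0056503  -0.2063849 ]
 [ 0.20636426  0.00402639 -0.97846695]] [  26.816218    578.97324876 1379.42512576] [ 281.6644324    24.532836   1469.28761561]
```

View pics/scene0.png

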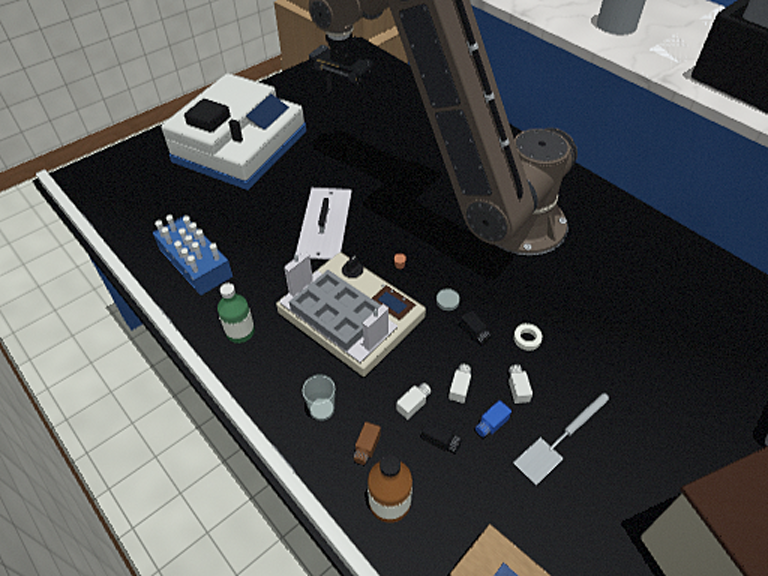

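View pics/top0.png

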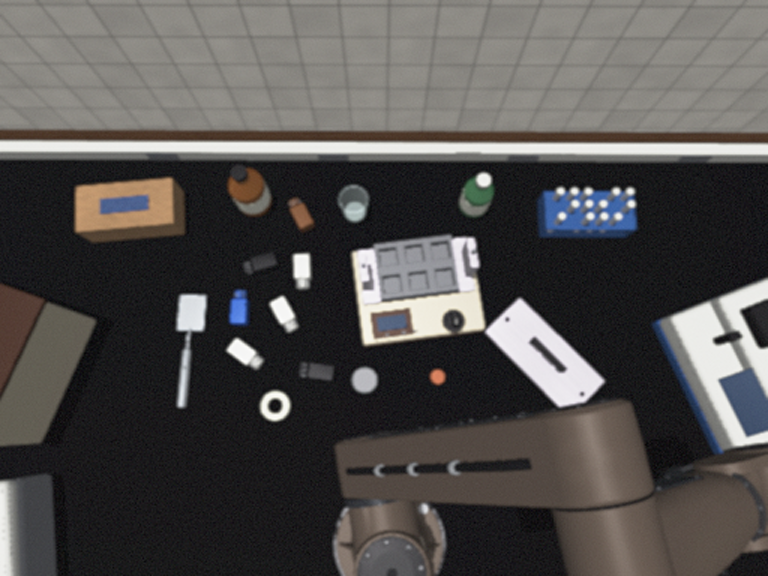

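Lying white bottles, top picture: (302,270), (284,313), (244,353). In the scene picture they are at (412,400), (460,383) and (520,384). All three have fallen; none is standing.

Look-alikes to leave alone, top picture: black (260,263) and (317,371), blue (238,308), brown (301,214). The white tape roll at (275,405) and the white-capped green bottle at (478,195) aren't bottles for this job either. I'll check the choice in close crops.

```bash
cat > h.py <<'E'
import numpy as np, cv2
from scipy.optimize import least_squares
from cell import env
def snap(n): return env.read_camera(n)
def crop(r,x0,y0,x1,y1,f,name):
    c=r["color"][y0:y1,x0:x1,::-1]; im=cv2.resize(c,None,fx=f,fy=f,interpolation=cv2.INTER_CUBIC)
    for i in range((x0+9)//10*10,x1,10): cv2.line(im,(int((i-x0+.5)*f),0),(int((i-x0+.5)*f),6),(0,255,255),1); cv2.putText(im,str(i),(int((i-x0+.5)*f)+1,16),0,.33,(0,255,255),1)
    for i in range((y0+9)//10*10,y1,10): cv2.line(im,(0,int((i-y0+.5)*f)),(6,int((i-y0+.5)*f)),(0,255,255),1); cv2.putText(im,str(i),(8,int((i-y0+.5)*f)+4),0,.33,(0,255,255),1)
    cv2.imwrite(f"pics/{name}.png",im)
def proj(r,X):
    X=np.atleast_2d(X); c=X@r["R"].T+r["t"]; u=c@r["K"].T; return u[:,:2]/u[:,2:]
def tri(obs):
    "obs: list of (cam,(u,v)) -> world point and residual px"
    def f(X): return np.concatenate([proj(r,X)[0]-p for r,p in obs])
    s=least_squares(f,[600,0,50]); return s.x, np.abs(s.fun).max()
def ray(r,p,z):
    d=r["R"].T@np.linalg.solve(r["K"],[p[0],p[1],1]); o=-r["R"].T@r["t"]; return o+d*(z-o[2])/d[2]
E
python3 - <<'E'
from h import *
t=snap("top"); s=snap("scene")
np.save("pics/t0.npy",t["color"]);np.save("pics/s0.npy",s["color"])
crop(t,228,150,408,280,4.4,"t_mix"); crop(s,180,120,290,255,4.4,"s_mix")
crop(t,140,160,220,280,5,"a"); crop(s,255,235,365,300,5,"b")
a=cv2.imread("pics/a.png");b=cv2.imread("pics/b.png")
b=cv2.resize(b,(396,int(b.shape[0]*396/b.shape[1])))
im=np.zeros((600,800,3),np.uint8); im[:a.shape[0],:400]=a; im[:b.shape[0],402:798]=b; cv2.imwrite("pics/bot.png",im)
E
```

```text
(no output)
```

View pics/t_mix.png

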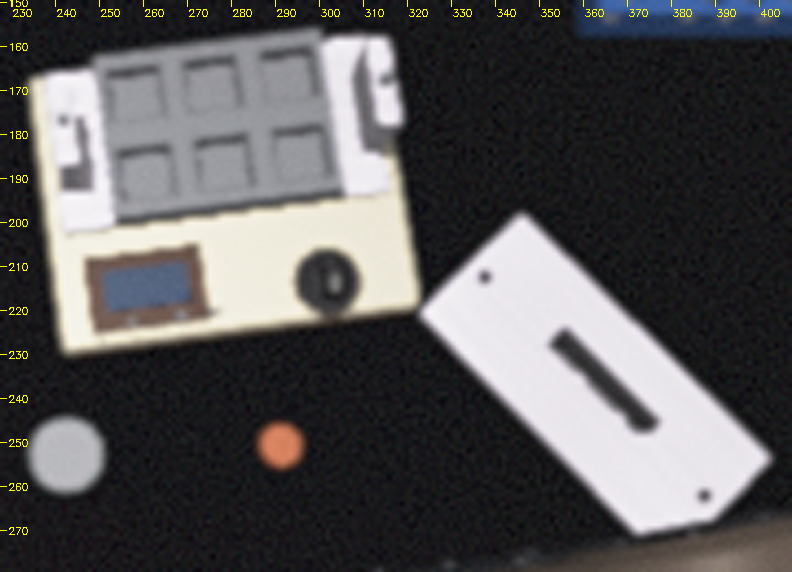

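View pics/s_mix.png

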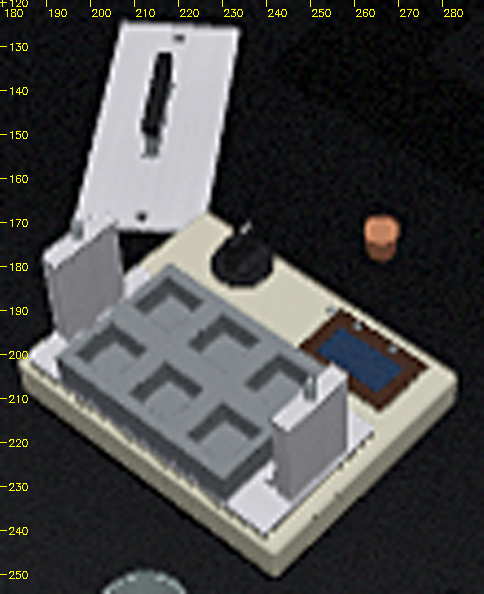

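View pics/bot.png

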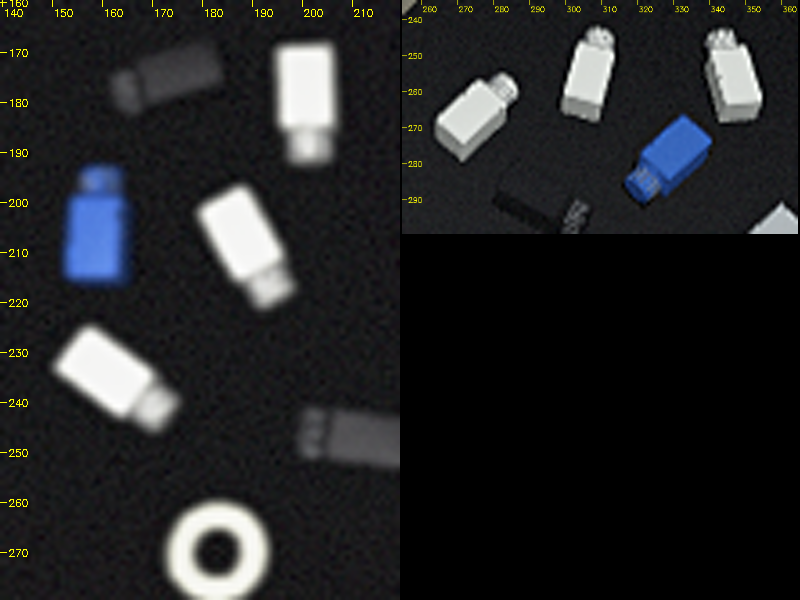

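The crops show the three white bottles, all lying and clear of the look-alikes. The pins are at top pixels (241.8,176.3) and (315.7,167.7), and the plate holes at (337.7,212.5) and (387.5,262). Next I fit the poses in both views.

```bash
cat >> h.py <<'E'
def rt(p,L):
    L=np.atleast_2d(L).astype(float); c,s=np.cos(p[2]),np.sin(p[2]); return np.c_[p[0]+c*L[:,0]-s*L[:,1],p[1]+s*L[:,0]+c*L[:,1],L[:,2]]
a=np.linspace(0,2*np.pi,24,endpoint=False)
def bottle_pts(lying=True):
    body=np.array([[x,y,z] for x in(-19,19) for y in(-19,19) for z in(0,62)],float)
    sh=[[14*np.cos(t),14*np.sin(t),z] for t in a for z in(66,84)]
    B=[body,np.array([*body[body[:,2]==62],*[[14*np.cos(t),14*np.sin(t),66] for t in a]]),np.array(sh)]
    # lying: local x along axis base->cap, z up
    return [np.c_[b[:,2]-42,b[:,1],b[:,0]+19] if lying else b for b in B]
def sil(r,parts,p,shape=(384,512),F=4,off=(0,0)):
    m=np.zeros((shape[0]*F,shape[1]*F),np.uint8)
    for b in parts:
        h=cv2.convexHull((((proj(r,rt(p,b))-off+.5)*F)).astype(np.float32)); cv2.fillConvexPoly(m,h.round().astype(np.int32),255)
    return cv2.resize(m,shape[::-1],interpolation=cv2.INTER_AREA)/255.
from scipy.optimize import minimize
def fit_bottle(views,p0,lying=True,thr=(40,190)):
    "views (r), grey image normalised as coverage; compare with silhouettes near guess"
    parts=bottle_pts(lying); W=[]
    for r in views:
        c=proj(r,[[p0[0],p0[1],25]])[0].astype(int)-26
        g=r["color"].astype(float); w=np.clip((g.min(2)-thr[0])/(thr[1]-thr[0]),0,1)[c[1]:c[1]+52,c[0]:c[0]+52]; W.append((r,c,w))
    def cost(p): return sum(np.abs(sil(r,parts,p,(52,52),6,c)-w)[6:-6,6:-6].sum() for r,c,w in W)
    best=None
    for y in (0,.15,-.15):
        s=minimize(cost,[p0[0],p0[1],p0[2]+y],method="Nelder-Mead",options=dict(initial_simplex=np.array([[p0[0],p0[1],p0[2]+y]]*4)+np.array([[0,0,0],[6,0,0],[0,6,0],[0,0,.15]])))
        if best is None or s.fun<best.fun: best=s
    return best.x,best.fun
E
python3 - <<'E'
from h import *
t=snap("top");s=snap("scene")
T=lambda x,y:(t,np.array([x/4.4+227.5,y/4.4+149.5])); S=lambda x,y:(s,np.array([x/4.4+179.5,y/4.4+119.5]))
mo=[(T(93,58),(68,95,0,96)),(T(322,30),(68,-95,0,96)),(T(112,215),(-68,95,0,96)),(T(345,190),(-68,-95,0,96)),
(T(63,118),(0,127,0,184)),(T(388,80),(0,-127,0,184)),(S(311,377),(0,127,0,184)),(S(77,223),(0,-127,0,184)),
(S(57,357),(68,-95,0,96)),(S(170,265),(-68,-95,0,96)),(S(456,375),(-165,150,0,48)),(S(275,550),(72,150,0,48)),(S(22,360),(72,-150,0,48))]
def run(obs,p0):
    f=lambda p:np.concatenate([proj(r,rt(p,[(L[0],L[1],L[3])]))[0]-q for (r,q),L in obs])
    o=least_squares(f,p0,loss="soft_l1"); print(o.x.round(3)); print(f(o.x).reshape(-1,2).round(1).tolist()); return o.x
run(mo,[620,-50,0.1])
po=[(T(485,277),(0,127,0,11)),(T(704,495),(0,-127,0,11)),(T(521,213),(62,143,0,11)),(T(420,312),(-62,143,0,11)),(T(772,457),(62,-143,0,11)),
(S(141,216),(0,127,0,11)),(S(179,38),(0,-127,0,11)),(S(124,22),(62,-143,0,11)),(S(240,28),(-62,-143,0,11)),(S(210,232),(-62,143,0,11))]
run(po,[520,-330,0.9])
for k,(b,c) in enumerate([((305,43),(310,163)),((220,198),(279,297)),((71,347),(166,416))]):
    P=ray(t,np.array(b)/5+[139.5,159.5],38); Q=ray(t,np.array(c)/5+[139.5,159.5],15); yaw=np.arctan2(*(Q-P)[1::-1])
    print(k,P.round(1),Q.round(1),fit_bottle([t,s],[*((P+Q)/2)[:2],yaw]),fit_bottle([t],[*((P+Q)/2)[:2],yaw]),fit_bottle([s],[*((P+Q)/2)[:2],yaw]))
for q in ((301.5,197+17),):
    pass
# switch knob: top centre & scene
print(tri([T(328,275),S(242,245)]))
print(np.linalg.norm(tri([(t,np.array((485/4.4+227.5,277/4.4+149.5))),S(141,216)])[0][:2]), tri([T(485,277),S(141,216)]),tri([T(63,118),S(311,377)]),tri([T(388,80),S(77,223)]))
E
```

```text
[ 6.41453e+02 -6.22680e+01  1.34000e-01]
[[-0.1, 0.2], [-0.5, 0.2], [0.3, 0.9], [0.0, -0.1], [-0.4, -0.7], [-0.1, -1.3], [-0.1, 0.3], [-0.1, -1.3], [-0.1, -0.6], [0.3, -0.9], [1.2, -0.3], [-0.1, 0.8], [-1.4, -0.2]]
[ 438.289 -382.152 -113.903]
[[-0.2, -0.0], [0.1, 0.1], [-0.1, 0.4], [-0.0, 0.2], [-0.8, 0.1], [0.1, -0.3], [-0.1, -0.4], [-0.5, 0.2], [-0.1, 0.3], [-1.3, -0.2]]
0 [692.2 223.1  38. ] [604.3 219.4  15. ] (array([648.42313165, 221.99142942,  -3.0434365 ]), np.float64(108.26196078431373)) (array([649.47995745, 222.7445851 ,  -3.06751016]), np.float64(39.193333333333335)) (array([646.45133627, 220.36918481,  -3.03957045]), np.float64(62.7078431372549))
1 [572.1 282.4  38. ] [501.5 239.2  15. ] (array([536.70654462, 261.0749079 ,  -2.59440404]), np.float64(100.07215686274509)) (array([537.55712577, 261.88106323,  -2.62452929]), np.float64(49.74470588235294)) (array([534.97091925, 260.0064712 ,  -2.5907746 ]), np.float64(43.321960784313724))
2 [460.1 386.9  38. ] [412.2 319.6  15. ] (array([437.16239793, 353.28005574,  -2.19606846]), np.float64(111.25372549019609)) (array([437.42126547, 354.78750092,  -2.18467201]), np.float64(28.65921568627451)) (array([435.76336273, 352.16444444,  -2.24559248]), np.float64(74.37725490196078))
(array([ 519.37619617, -152.52247323,   77.6590883 ]), np.float64(0.03267087404725544))
606.8602797288189 (array([ 530.08856734, -295.44121223,    8.40850949]), np.float64(0.03882353813938266)) (array([622.73381227,  62.10227365, 182.42145009]), np.float64(0.03472130777626603)) (array([ 657.13927289, -190.31857624,  174.37071908]), np.float64(0.17113158921750937))
```

```bash
cat >> h.py <<'E'
def go(x,y,z,yaw=None,st=None):
    st=st or env.state(); p=st["eef_pos"]; w=st["tcp_rot"][2]; d=np.array([x,y,z])-p
    turn=0 if yaw is None else -np.degrees((yaw-w+np.pi/2)%np.pi-np.pi/2)
    def ax(w): return np.array([d[0]*np.cos(w)+d[1]*np.sin(w), d[0]*np.sin(w)-d[1]*np.cos(w), -d[2]]).round(1)
    print("now",p.round(1),"yaw %.4f"%w,"open %.3f grip %.1f"%(st["opening"],st["grip_force"]),"F",st["ft_force"].round(1),"t %.1f"%st["t"],"| shift before turn",ax(w).tolist(),"turn deg %.1f"%turn,"| shift after turn",ax(w-np.radians(turn)).tolist())
E
python3 -c "
from h import *
go(638.5,221,250,0.10)"
```

```text
now [ 181.  -598.2  194.6] yaw 0.2938 open 0.998 grip 0.0 F [-0.5  0.1  0.2] t 0.3 | shift before turn [675.1, -651.6, -55.4] turn deg 11.1 | shift after turn [537.0, -769.4, -55.4]
```

Call:
carry_out:
  motion:
    - [0,0,-50,0,0.4]
    - [30,-30,-10,0,0.4]
    - [36,-34,0,0,0.4]
    - [36,-34,0,0,0.4]
    - [36,-34,0,0,0.4]
    - [36,-34,0,0,0.4]
    - [36,-34,0,0,0.4]
    - [36,-34,0,0,0.4]
    - [36,-34,0,0,0.4]
    - [36,-34,0,0,0.4]
    - [36,-34,0,0,0.4]
    - [36,-34,0,0,0.4]

```text
t: 1.5
eef_pos: [447.8, -129.2, 255.0]
tcp_rot: [3.141, -0.0, 0.294]
ft_force: [0.5, -0.5, -0.2]
opening: 0.6
grip_force: 0.0
```

```bash
python3 -c "
from h import *
go(638.5,221,250,0.10)"
```

```text
now [ 447.8 -129.2  255. ] yaw 0.2937 open 0.600 grip 0.0 F [ 0.5 -0.5 -0.2] t 1.5 | shift before turn [283.9, -280.0, 5.0] turn deg 11.1 | shift after turn [224.7, -329.4, 5.0]
```

Call:
carry_out:
  motion:
    - [31.5,-31,0,0,0.4]
    - [31.5,-31,0,0,0.4]
    - [31.5,-31,0,0,0.4]
    - [31.5,-31,0,0,0.4]
    - [31.5,-31,0,0,0.4]
    - [31.5,-31,0,0,0.4]
    - [31.5,-31,0,0,0.4]
    - [31.5,-31,0,0,0.4]
    - [31.5,-31,0,0,0.4]
    - [0,0,40,5.5,0.4]
    - [0,0,50,5.6,0.4]
    - [0,0,50,0,0.4]

```text
t: 2.7
eef_pos: [637.6, 218.5, 113.3]
tcp_rot: [-3.142, -0.001, 0.097]
ft_force: [1.1, 0.2, -0.3]
opening: 0.6
grip_force: 0.0
```

```bash
python3 -c "
from h import *
go(638.5,221,12,0.10)"
```

```text
now [637.6 218.5 113.3] yaw 0.0974 open 0.600 grip 0.0 F [ 1.1  0.2 -0.3] t 2.7 | shift before turn [1.1, -2.4, 101.3] turn deg -0.1 | shift after turn [1.1, -2.4, 101.3]
```

Descend, then close only just past the bottle's width to see how the grip force behaves.

Call:
carry_out:
  motion:
    - [1,-2.4,30,0,0.4]
    - [0,0,35,0,0.4]
    - [0,0,25,0,0.4]
    - [0,0,11,0,0.5]
    - [0,0,0,0,0.56]
    - [0,0,0,0,0.59]
    - [0,0,0,0,0.605]
    - [0,0,0,0,0.605]
    - [0,0,0,0,0.605]

```text
t: 3.6
eef_pos: [639.2, 220.7, 15.2]
tcp_rot: [-3.141, -0.002, 0.1]
ft_force: [-1.1, -0.3, 7.4]
opening: 0.395
grip_force: 13.0
```

Call:
carry_out:
  motion:
    - [0,0,0,0,0.615]
    - [0,0,0,0,0.615]
    - [0,0,0,0,0.615]

```text
t: 3.9
eef_pos: [639.2, 220.7, 15.3]
tcp_rot: [-3.141, -0.002, 0.1]
ft_force: [-1.1, 0.4, 7.1]
opening: 0.394
grip_force: 30.0
```

Call:
carry_out:
  motion:
    - [0,0,0,0,0.602]
    - [0,0,-5,0,0.602]
    - [0,0,-5,0,0.602]
    - [0,0,-5,0,0.602]

```text
t: 4.3
eef_pos: [638.4, 220.5, 29.2]
tcp_rot: [3.141, 0.0, 0.1]
ft_force: [0.1, -0.1, -1.0]
opening: 0.396
grip_force: 7.2
```

```bash
python3 -c "
from h import *
go(638.5,221,12,0.10)
t=snap('top');s=snap('scene')
crop(t,165,155,245,215,5,'a1');crop(s,240,225,320,285,5,'b1')
cv2.imwrite('pics/c1.png',np.hstack([cv2.imread('pics/a1.png'),cv2.imread('pics/b1.png')]))"
```

```text
now [638.4 220.5  29.2] yaw 0.1001 open 0.396 grip 7.2 F [ 0.1 -0.1 -1. ] t 4.3 | shift before turn [0.1, -0.5, 17.2] turn deg 0.0 | shift after turn [0.1, -0.5, 17.2]
```

View pics/c1.png

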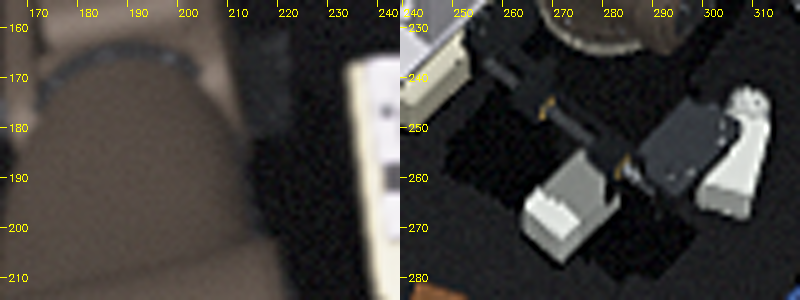

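It held at 7 N without turning. The force follows the closure, at about 2 N per 0.001. I'll regrip on the cap with only the fingertips and a light grip, so the bottle swings upright under its own weight.

Call:
carry_out:
  motion:
    - [0,0,8,0,0.602]
    - [0,0,7,0,0.602]
    - [0,0,0,0,0.5]
    - [0,0,-20,0,0.5]
    - [0,0,-25,0,0.5]
    - [-25,0,0,0,0.5]
    - [0,0,20,0,0.5]
    - [0,0,17,0,0.5]
    - [0,0,0,0,0.6]
    - [0,0,0,0,0.68]
    - [0,0,0,0,0.7]
    - [0,0,0,0,0.706]

```text
t: 5.6
eef_pos: [614.0, 218.1, 22.5]
tcp_rot: [-3.142, -0.001, 0.1]
ft_force: [0.1, 0.5, -0.7]
opening: 0.3
grip_force: 0.0
```

Call:
carry_out:
  motion:
    - [0,0,0,0,0.709]
    - [0,0,0,0,0.709]

```text
t: 5.8
eef_pos: [613.8, 218.0, 22.1]
tcp_rot: [3.142, -0.001, 0.1]
ft_force: [0.0, 0.6, -0.3]
opening: 0.295
grip_force: 0.0
```

Call:
carry_out:
  motion:
    - [0,0,0,0,0.711]
    - [0,0,0,0,0.711]

```text
t: 6.0
eef_pos: [613.6, 218.0, 21.8]
tcp_rot: [3.142, -0.0, 0.1]
ft_force: [-0.1, 0.5, 0.7]
opening: 0.29
grip_force: 0.0
```

Call:
carry_out:
  motion:
    - [0,0,0,0,0.713]
    - [0,0,0,0,0.713]

```text
t: 6.2
eef_pos: [613.6, 218.0, 21.7]
tcp_rot: [3.142, 0.0, 0.1]
ft_force: [0.7, 0.7, 0.0]
opening: 0.288
grip_force: 0.0
```

Call:
carry_out:
  motion:
    - [0,0,0,0,0.716]
    - [0,0,0,0,0.716]

```text
t: 6.4
eef_pos: [613.6, 218.0, 21.7]
tcp_rot: [3.141, -0.0, 0.1]
ft_force: [-1.0, 0.6, 0.3]
opening: 0.287
grip_force: 0.0
```

Call:
carry_out:
  motion:
    - [0,0,0,0,0.72]
    - [0,0,0,0,0.72]

```text
t: 6.6
eef_pos: [613.6, 218.0, 21.7]
tcp_rot: [3.142, -0.0, 0.1]
ft_force: [-0.1, 0.1, -0.8]
opening: 0.279
grip_force: 0.0
```

```bash
python3 -c "
from h import *
s=snap('scene')
crop(s,235,215,335,290,8,'b2')"
```

```text
(no output)
```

View pics/b2.png

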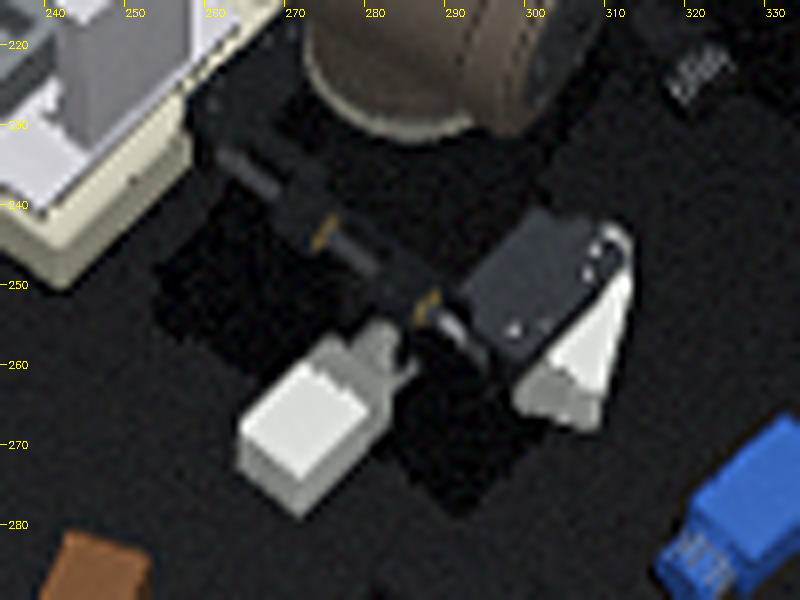

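```bash
python3 -c "
from h import *
s=snap('scene')
b=[[-42,19,38],[-42,-19,38],[-42,19,0],[-42,-19,0],[42,0,19],[33,0,33]]
for p in ([648.4,222,-3.0434],[655,222,-3.0434]): print(proj(s,rt(p,b)).round(1).tolist())
print(proj(s,[[613.6,218,22],[613.6,218,14]]))
g=s['color'].astype(float).min(2)
"
```

```text
[[263.6, 267.9], [272.0, 274.8], [263.4, 273.4], [271.7, 280.2], [283.8, 258.1], [282.3, 257.7]]
[[262.1, 269.0], [270.6, 276.0], [262.0, 274.5], [270.3, 281.4], [282.4, 259.2], [280.9, 258.8]]
[[282.40650778 258.84962512]
 [282.29964702 260.02755095]]
```

Call:
carry_out:
  motion:
    - [0,0,0,0,0.69]
    - [0,0,3,0,0.69]
    - [0,0,3,0,0.69]
    - [0,0,0,0,0.7]
    - [0,0,0,0,0.705]
    - [0,0,0,0,0.709]
    - [0,0,0,0,0.709]
    - [0,0,0,0,0.709]

```text
t: 7.5
eef_pos: [613.6, 218.0, 15.8]
tcp_rot: [3.142, -0.0, 0.1]
ft_force: [0.1, 0.4, 0.6]
opening: 0.292
grip_force: 0.0
```

Call:
carry_out:
  motion:
    - [0,0,0,0,0.712]
    - [0,0,0,0,0.712]

```text
t: 7.7
eef_pos: [613.6, 218.0, 15.7]
tcp_rot: [3.141, -0.0, 0.1]
ft_force: [-0.5, -0.3, 0.0]
opening: 0.289
grip_force: 0.0
```

Call:
carry_out:
  motion:
    - [0,0,0,0,0.716]
    - [0,0,0,0,0.718]
    - [0,0,0,0,0.718]

```text
t: 8.0
eef_pos: [613.6, 218.0, 15.7]
tcp_rot: [3.141, -0.0, 0.1]
ft_force: [-0.1, 0.7, 0.6]
opening: 0.28
grip_force: 0.0
```

Call:
carry_out:
  motion:
    - [0,0,0,0,0.722]
    - [0,0,0,0,0.725]
    - [0,0,0,0,0.725]

```text
t: 8.3
eef_pos: [613.6, 218.0, 15.7]
tcp_rot: [3.141, 0.0, 0.1]
ft_force: [-0.2, 0.5, 0.3]
opening: 0.276
grip_force: 0.0
```

Call:
carry_out:
  motion:
    - [0,0,0,0,0.73]
    - [0,0,0,0,0.735]
    - [0,0,0,0,0.735]

```text
t: 8.6
eef_pos: [613.6, 218.0, 15.7]
tcp_rot: [3.141, 0.0, 0.1]
ft_force: [-0.6, 0.0, 0.2]
opening: 0.262
grip_force: 0.0
```

Call:
carry_out:
  motion:
    - [0,0,0,0,0.745]
    - [0,0,0,0,0.75]
    - [0,0,0,0,0.75]

```text
t: 8.9
eef_pos: [613.6, 218.0, 15.7]
tcp_rot: [3.141, -0.0, 0.1]
ft_force: [-0.0, -0.2, 0.2]
opening: 0.251
grip_force: 0.0
```

Call:
carry_out:
  motion:
    - [0,0,0,0,0.6]
    - [0,0,-30,0,0.5]
    - [0,0,-50,0,0.5]
    - [-30,-30,-30,0,0.5]
    - [-30,40,0,0,0.5]
    - [-30,40,0,0,0.5]
    - [-30,40,0,0,0.5]

```text
t: 9.6
eef_pos: [503.1, 114.8, 124.9]
tcp_rot: [3.141, -0.001, 0.102]
ft_force: [0.5, -0.8, 0.6]
opening: 0.502
grip_force: 0.0
```

```bash
python3 -c "
from h import *
s=snap('scene');t=snap('top')
print(fit_bottle([s],[648,221,-3.04]),fit_bottle([t],[648,221,-3.04]))
crop(s,235,215,315,290,5,'a3');crop(t,165,145,245,220,5,'b3')
cv2.imwrite('pics/c3.png',np.hstack([cv2.imread('pics/a3.png'),cv2.imread('pics/b3.png')]))"
```

```text
(array([646.29275266, 220.30350199,  -3.02183409]), np.float64(55.81490196078431)) (array([649.80544958, 223.34769275,  -3.0797997 ]), np.float64(179.12039215686275))
```

View pics/c3.png

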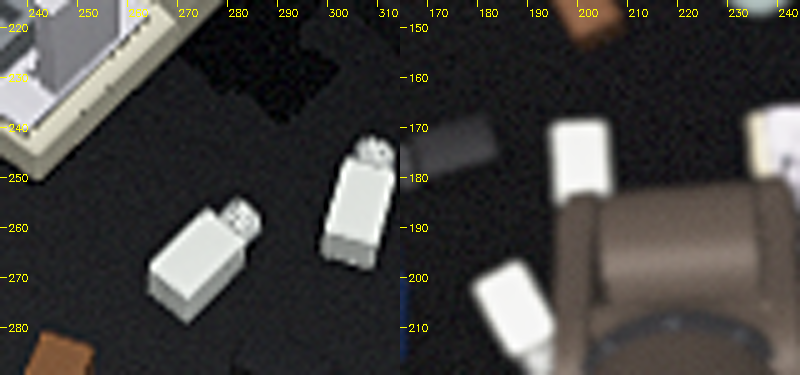

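```bash
python3 -c "
from h import *
go(612,218,16,0.11)"
```

```text
now [501.5 112.3 124.9] yaw 0.0975 open 0.498 grip 0.0 F [ 0.3  0.8 -0.8] t 9.7 | shift before turn [120.3, -94.5, 108.9] turn deg -0.7 | shift after turn [121.4, -92.9, 108.9]
```

Call:
carry_out:
  motion:
    - [30,-24,0,-0.7,0.5]
    - [30,-24,0,0,0.5]
    - [30,-23,0,0,0.5]
    - [31,-22,0,0,0.5]
    - [0,0,40,0,0.5]
    - [0,0,40,0,0.5]
    - [0,0,28,0,0.5]
    - [0,0,0,0,0.6]
    - [0,0,0,0,0.7]
    - [0,0,0,0,0.8]
    - [0,0,0,0,0.8]
    - [0,0,0,0,0.8]

```text
t: 10.9
eef_pos: [615.1, 221.2, 17.9]
tcp_rot: [-3.141, -0.002, 0.112]
ft_force: [0.8, -0.6, 0.6]
opening: 0.212
grip_force: 0.0
```

```bash
python3 -c "
from h import *
go(612,218,16,0.11)
s=snap('scene')
crop(s,260,235,310,275,12,'b4')"
```

```text
now [615.1 221.2  17.9] yaw 0.1123 open 0.212 grip 0.0 F [ 0.8 -0.6  0.6] t 10.9 | shift before turn [-3.5, 2.8, 1.9] turn deg 0.1 | shift after turn [-3.5, 2.8, 1.9]
```

View pics/b4.png

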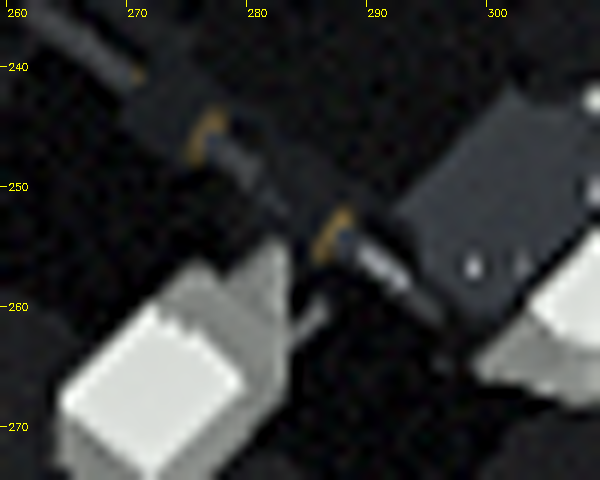

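Call:
carry_out:
  motion:
    - [0,0,0,0,0.85]
    - [0,0,0,0,0.9]
    - [0,0,0,0,0.95]
    - [0,0,0,0,0.95]
    - [0,0,0,0,0.95]

```text
t: 11.45
eef_pos: [614.6, 221.1, 16.5]
tcp_rot: [3.141, 0.0, 0.112]
ft_force: [0.3, -0.6, 0.5]
opening: 0.051
grip_force: 0.0
```

The cap never stopped the fingers, so the pads can only work on the body. New plan: grip near the base and rest the top of the body on the left bracket's outer edge. Then I lower the base round that edge so the bottle turns upright, and stand it on the bench.

```bash
python3 -c "
from h import *
t=snap('top');s=snap('scene')
for n,p in dict(petri=(242,253),blackA=(173,175),blackB=(211,247),stopper=(290.5,250.5)).items(): print(n,ray(t,p,15).round(0))
go(667.4,223.3,16,0.11)
M=[641.5,-62.3,.134]
print('E start',rt(M,[(22,136+33,162+19)]), 'end',rt(M,[(22,136+19,162-33)]))"
```

```text
petri [376.  63.  15.]
blackA [671. 331.  15.]
blackB [397. 178.  15.]
stopper [ 386. -115.   15.]
now [614.6 221.   16.5] yaw 0.1122 open 0.051 grip 0.0 F [-0.6  0.5  0.1] t 11.6 | shift before turn [52.8, 3.7, 0.5] turn deg 0.1 | shift after turn [52.8, 3.6, 0.5]
E start [[640.72449048 108.12417254 181.        ]] end [[642.59488128  94.24967657 129.        ]]
```

Call:
carry_out:
  motion:
    - [0,0,0,0,0.5]
    - [0,0,-20,0,0.45]
    - [0,0,-30,0,0.45]
    - [26,0,0,0,0.45]
    - [26.5,0,0,0,0.45]
    - [0,0,0,0,0.45]
    - [0,0,25,0,0.45]
    - [0,0,25,0,0.45]
    - [0,0,0,0,0.6]
    - [0,0,0,0,0.63]
    - [0,0,0,0,0.63]

```text
t: 12.65
eef_pos: [667.2, 227.1, 17.9]
tcp_rot: [-3.142, -0.002, 0.112]
ft_force: [0.8, 0.3, -0.6]
opening: 0.388
grip_force: 30.0
```

Call:
carry_out:
  motion:
    - [0,0,-25,0,0.63]
    - [0,0,-45,0,0.63]
    - [0,0,-45,0,0.63]
    - [0,0,-45,0,0.63]
    - [-12,33,-12,0,0.63]
    - [-12,33,0,0,0.63]
    - [-12,33,0,0,0.63]
    - [0,0,0,-8.3,0.63]
    - [0,0,0,-8.3,0.63]
    - [0,0,0,-8.3,0.63]
    - [0,0,0,-8.3,0.63]
    - [0,0,0,-8.3,0.63]

```text
t: 13.85
eef_pos: [642.2, 124.6, 190.2]
tcp_rot: [3.14, -0.002, 0.843]
ft_force: [-0.5, 0.5, -0.4]
opening: 0.37
grip_force: 0.0
```

Call:
carry_out:
  motion:
    - [0,0,0,-8.3,0.63]
    - [0,0,0,-8.3,0.63]
    - [0,0,0,-8.3,0.63]
    - [0,0,0,-8.3,0.63]
    - [0,0,0,-8.3,0.63]
    - [0,0,0,-8.3,0.63]
    - [0,0,0,0,0.63]

```text
t: 14.55
eef_pos: [642.2, 124.6, 190.0]
tcp_rot: [3.14, 0.0, 1.708]
ft_force: [0.3, 0.2, -0.2]
opening: 0.367
grip_force: 0.0
```

```bash
python3 -c "
from h import *
M=[641.5,-62.3,.134]
p=rt(M,[(25,136+33,0)])[0]; go(p[0],p[1],182,1.705)
s=snap('scene'); crop(s,200,170,300,245,8,'b5')"
```

```text
now [642.2 124.6 190. ] yaw 1.7080 open 0.367 grip 0.0 F [ 0.3  0.2 -0.2] t 14.6 | shift before turn [-16.1, -0.7, 8.0] turn deg 0.2 | shift after turn [-16.1, -0.6, 8.0]
```

View pics/b5.png

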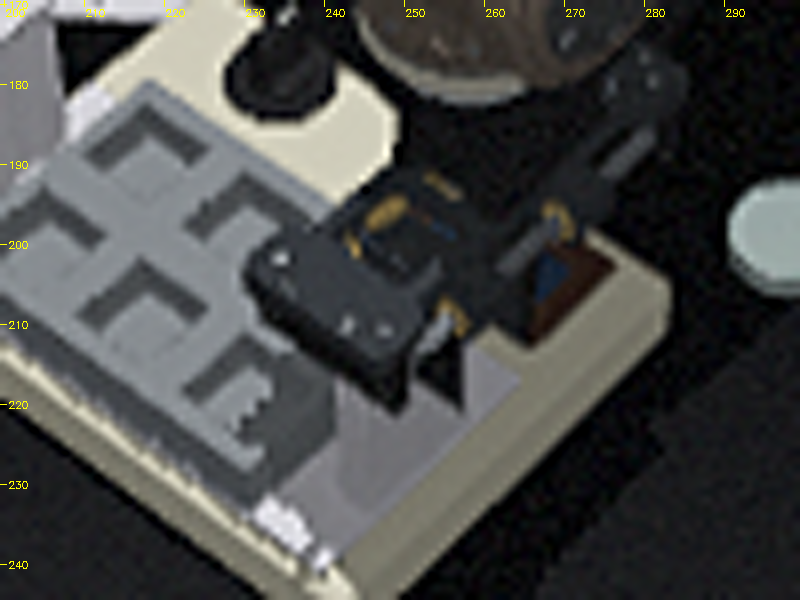

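The grip slackened during the carry and the bottle fell back. I'll find it by its white blobs rather than use up pictures.

```bash
cat >> h.py <<'E'
def blobs(n,z=19,thr=95):
    r=snap(n); g=r["color"].astype(int); m=((g.min(2)>thr)&(g.max(2)-g.min(2)<25)).astype(np.uint8)
    k,l,st,c=cv2.connectedComponentsWithStats(m); out=[]
    for i in range(1,k):
        w=ray(r,c[i],z)
        if st[i,4]>25 and 350<w[0]<900 and 80<w[1]<480:
            print(n,w[:2].round(0),"px",c[i].round(0),"area",st[i,4])
    return r
E
python3 -c "
from h import *
s=blobs('scene');t=blobs('top')"
```

```text
scene [540. 263.] px [307. 255.] area 264
scene [439. 358.] px [346. 256.] area 287
scene [651. 225.] px [276. 267.] area 306
scene [856. 371.] px [259. 339.] area 221
top [826. 347.] px [170. 136.] area 128
top [820. 178.] px [214. 138.] area 211
top [704. 255.] px [193. 166.] area 43
top [555. 282.] px [184. 205.] area 89
top [439. 358.] px [163. 235.] area 279
```

```bash
python3 -c "
from h import *
s=snap('scene')
for y in (-3.04,-2.7,-3.4): print(fit_bottle([s],[648,221,y]))
g=s['color'][240:290,255:300].min(2)
b=rt([667,227,.11],[[0,0,0]])
"
```

```text
(array([645.0200769 , 223.17056048,  -2.97567291]), np.float64(56.67725490196078))
(array([645.25958816, 223.88468633,  -2.99228779]), np.float64(56.02470588235295))
(array([645.26620282, 222.97254905,  -2.98862584]), np.float64(57.227058823529404))
```

```bash
python3 -c "
from h import *
go(666.3,225.6,40,0.157)"
```

```text
now [642.1 124.6 189.1] yaw 1.7025 open 0.370 grip 0.0 F [ 0.4 -0.5  0.2] t 14.8 | shift before turn [97.0, 37.3, 149.1] turn deg 88.5 | shift after turn [39.7, -96.0, 149.1]
```

Call:
carry_out:
  motion:
    - [0,0,0,8,0.45]
    - [0,0,0,8,0.45]
    - [0,0,0,8,0.45]
    - [0,0,0,8,0.45]
    - [0,0,0,8,0.45]
    - [0,0,0,8,0.45]
    - [0,0,0,8,0.45]
    - [0,0,0,8,0.45]
    - [0,0,0,8,0.45]
    - [0,0,0,8,0.45]
    - [0,0,0,8.5,0.45]
    - [0,0,0,0,0.45]

```text
t: 15.95
eef_pos: [642.1, 124.5, 188.7]
tcp_rot: [3.141, -0.0, 0.157]
ft_force: [-0.3, -0.3, 0.5]
opening: 0.551
grip_force: 0.0
```

Call:
carry_out:
  motion:
    - [20,-48,0,0,0.45]
    - [19.5,-48,0,0,0.45]
    - [0,0,45,0,0.45]
    - [0,0,45,0,0.45]
    - [0,0,45,0,0.45]
    - [0,0,31,0,0.45]
    - [0,0,4,0,0.45]
    - [0,0,2,0,0.45]
    - [0,0,0,0,0.45]
    - [0,0,0,0,0.45]

```text
t: 16.95
eef_pos: [665.8, 222.2, 18.7]
tcp_rot: [-3.141, -0.003, 0.162]
ft_force: [0.9, -0.5, 0.7]
opening: 0.549
grip_force: 0.0
```

Call:
carry_out:
  motion:
    - [0,0,2,0,0.45]
    - [0,0,2,0,0.45]
    - [0,0,0,0,0.45]

```text
t: 17.25
eef_pos: [664.8, 221.9, 12.7]
tcp_rot: [3.141, -0.0, 0.161]
ft_force: [0.0, 0.6, 0.5]
opening: 0.55
grip_force: 0.0
```

Call:
carry_out:
  motion:
    - [0,-2,2,0,0.45]
    - [0,-1,1,0,0.45]
    - [0,0,0,0,0.55]
    - [0,0,0,0,0.6]
    - [0,0,0,0,0.62]
    - [0,0,0,0,0.62]
    - [0,0,0,0,0.62]

```text
t: 17.95
eef_pos: [664.3, 224.8, 9.5]
tcp_rot: [3.141, 0.0, 0.161]
ft_force: [0.9, 0.5, -0.5]
opening: 0.396
grip_force: 29.7
```

Call:
carry_out:
  motion:
    - [0,0,-10,0,0.65]
    - [0,0,-10,0,0.65]
    - [0,0,-10,0,0.65]
    - [0,0,0,0,0.65]

```text
t: 18.35
eef_pos: [665.3, 225.1, 41.9]
tcp_rot: [-3.141, -0.003, 0.161]
ft_force: [0.3, 0.2, -0.6]
opening: 0.397
grip_force: 29.7
```

Call:
carry_out:
  motion:
    - [0,0,-30,0,0.65]
    - [0,0,-40,0,0.65]
    - [0,0,-40,0,0.65]
    - [0,0,-38,0,0.65]
    - [-13,35,0,0,0.65]
    - [-13,35,0,0,0.65]
    - [-13,35,0,0,0.65]
    - [0,0,0,-8,0.65]
    - [0,0,0,-8,0.65]
    - [0,0,0,-8,0.65]
    - [0,0,0,-8,0.65]
    - [0,0,0,-8,0.65]

```text
t: 19.55
eef_pos: [642.5, 114.9, 187.6]
tcp_rot: [3.142, 0.0, 0.865]
ft_force: [-0.2, -0.5, -1.4]
opening: 0.396
grip_force: 29.7
```

Call:
carry_out:
  motion:
    - [0,0,0,-8,0.65]
    - [0,0,0,-8,0.65]
    - [0,0,0,-8,0.65]
    - [0,0,0,-8,0.65]
    - [0,0,0,-8,0.65]
    - [0,0,0,-8.5,0.65]
    - [0,0,0,0,0.65]

```text
t: 20.25
eef_pos: [642.5, 115.0, 187.6]
tcp_rot: [-3.142, 0.0, 1.708]
ft_force: [0.3, 0.1, -1.1]
opening: 0.401
grip_force: 29.7
```

```bash
python3 -c "
from h import *
M=[641.5,-62.3,.134]
p=rt(M,[(25,136+32,0)])[0]; go(p[0],p[1],173,1.705)"
```

```text
now [642.5 115.  187.6] yaw 1.7081 open 0.401 grip 29.7 F [ 0.3  0.1 -1.1] t 20.2 | shift before turn [-7.6, 0.3, 14.6] turn deg 0.2 | shift after turn [-7.6, 0.3, 14.6]
```

Call:
carry_out:
  motion:
    - [-8.5,0,8,0,0.65]
    - [0,0,8,0,0.608]
    - [3.6,0,4.7,0,0.608]
    - [3.6,0,4.7,0,0.608]
    - [2.2,0,5.5,0,0.608]
    - [2.2,0,5.5,0,0.608]

```text
t: 20.85
eef_pos: [642.2, 118.4, 150.9]
tcp_rot: [3.142, 0.0, 1.706]
ft_force: [-1.1, 0.5, 6.4]
opening: 0.395
grip_force: 30.0
```

```bash
python3 -c "
from h import *
go(0,0,0)
s=snap('scene'); crop(s,225,170,300,235,9,'b6')"
```

```text
now [642.2 118.4 150.9] yaw 1.7056 open 0.395 grip 30.0 F [-1.1  0.5  6.4] t 20.9 | shift before turn [-31.0, -652.3, 150.9] turn deg 0.0 | shift after turn [-31.0, -652.3, 150.9]
```

View pics/b6.png

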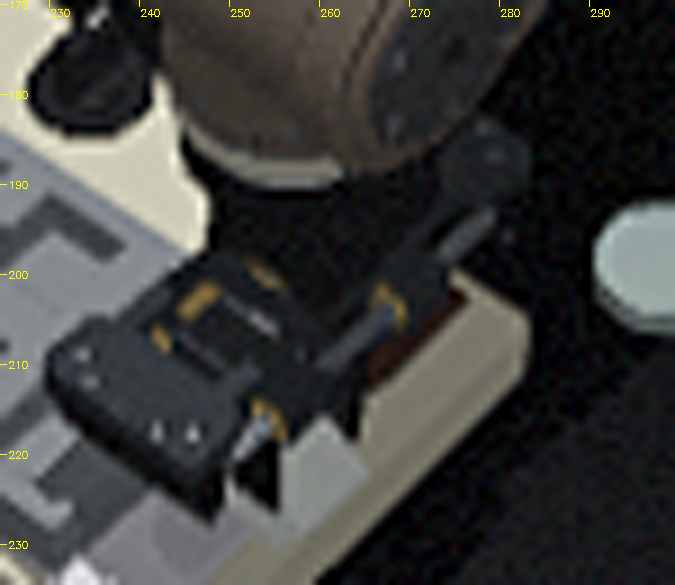

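The bottle's base shows at (262,220) in the fingers, and the bracket pushes up with 6 N. I continue the arc.

Call:
carry_out:
  motion:
    - [0.8,0,5.9,0,0.608]
    - [0.8,0,5.9,0,0.608]
    - [-0.8,0,5.9,0,0.608]
    - [-0.8,0,5.9,0,0.608]

```text
t: 21.3
eef_pos: [642.2, 118.9, 127.9]
tcp_rot: [3.141, -0.001, 1.706]
ft_force: [-2.2, 4.7, 8.0]
opening: 0.397
grip_force: 30.0
```

Call:
carry_out:
  motion:
    - [-2.2,0,5.5,0,0.608]
    - [-2.2,0,5.5,0,0.608]
    - [-3.6,0,4.7,0,0.608]
    - [-3.6,0,4.7,0,0.608]
    - [-2,0,0,0,0.608]

```text
t: 21.8
eef_pos: [644.1, 107.5, 107.3]
tcp_rot: [3.14, -0.004, 1.705]
ft_force: [0.0, 27.7, 3.2]
opening: 0.399
grip_force: 30.0
```

Call:
carry_out:
  motion:
    - [4,0,0,0,0.65]
    - [16,0,0,0,0.65]
    - [16,0,0,0,0.65]
    - [0,0,30,0,0.65]
    - [0,0,30,0,0.65]
    - [0,0,17,0,0.65]
    - [0,0,5,0,0.65]
    - [0,0,5,0,0.65]
    - [0,0,3,0,0.65]
    - [0,0,3,0,0.65]
    - [0,0,2,0,0.65]

```text
t: 22.9
eef_pos: [639.5, 140.3, 12.6]
tcp_rot: [3.141, 0.0, 1.706]
ft_force: [0.7, 0.1, -0.9]
opening: 0.397
grip_force: 30.0
```

```bash
python3 -c "
from h import *
go(0,0,0)
s=snap('scene'); crop(s,235,205,310,270,8,'b7')"
```

```text
now [639.5 140.3  12.6] yaw 1.7057 open 0.397 grip 30.0 F [ 0.7  0.1 -0.9] t 22.9 | shift before turn [-53.0, -652.6, 12.6] turn deg 0.0 | shift after turn [-53.0, -652.6, 12.6]
```

View pics/b7.png

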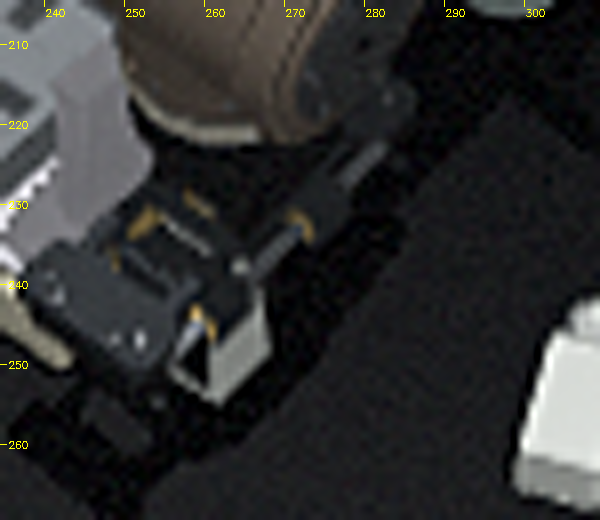

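The bottle now hangs upright: cap near (263,238), bottom corner at (261,254). I lower until it touches.

Call:
carry_out:
  motion:
    - [0,0,2,0,0.65]
    - [0,0,1,0,0.65]
    - [0,0,1,0,0.65]
    - [0,0,0,0,0.65]

```text
t: 23.35
eef_pos: [639.2, 140.2, 8.1]
tcp_rot: [-3.142, 0.0, 1.706]
ft_force: [0.5, -0.4, -0.8]
opening: 0.399
grip_force: 30.0
```

Call:
carry_out:
  motion:
    - [0,0,1,0,0.65]
    - [0,0,1,0,0.65]
    - [0,0,0,0,0.65]

```text
t: 23.65
eef_pos: [639.2, 140.2, 6.0]
tcp_rot: [-3.141, 0.0, 1.706]
ft_force: [0.0, 0.7, -1.3]
opening: 0.395
grip_force: 30.0
```

Call:
carry_out:
  motion:
    - [0,0,1,0,0.65]
    - [0,0,1,0,0.65]
    - [0,0,1,0,0.65]
    - [0,0,0,0,0.65]

```text
t: 24.05
eef_pos: [639.3, 140.3, 3.8]
tcp_rot: [3.141, 0.0, 1.706]
ft_force: [-2.6, 0.1, 5.9]
opening: 0.392
grip_force: 30.0
```

Call:
carry_out:
  motion:
    - [0,0,1,0,0.65]
    - [0,0,1,0,0.65]
    - [0,0,1,0,0.65]
    - [0,0,0,0,0.65]

```text
t: 24.45
eef_pos: [639.3, 140.8, 2.8]
tcp_rot: [3.14, -0.0, 1.706]
ft_force: [-7.0, 2.3, 24.4]
opening: 0.395
grip_force: 30.0
```

Call:
carry_out:
  motion:
    - [0,0,-2,0,0.6]
    - [0,0,0,0,0.57]
    - [0,0,0,0,0.5]
    - [0,0,0,0,0.45]
    - [0,0,-30,0,0.45]
    - [0,0,-40,0,0.45]
    - [0,0,-40,0,0.45]
    - [50,0,0,0,0.45]
    - [50,0,0,0,0.45]

```text
t: 25.35
eef_pos: [626.5, 239.5, 113.5]
tcp_rot: [3.139, -0.0, 1.703]
ft_force: [1.1, 0.4, -0.3]
opening: 0.548
grip_force: 0.0
```

```bash
cat >> h.py <<'E'
def refit(tag,p0,lying):
    s=snap('scene');t=snap('top')
    print(tag,[(x.round(3).tolist(),round(c)) for x,c in (fit_bottle(v,p0,lying) for v in ([s,t],[s],[t]))])
E
python3 -c "
from h import *
go(0,0,0)
refit('B1 up',[639.5,140,.134],False)
refit('B1 lying?',[639.5,140,1.7],True)
refit('B2',[536.7,261,-2.594],True)"
```

```text
now [626.5 239.5 113.5] yaw 1.7027 open 0.548 grip 0.0 F [ 1.1  0.4 -0.3] t 25.4 | shift before turn [-155.0, -652.5, 113.5] turn deg 0.0 | shift after turn [-155.0, -652.5, 113.5]
B1 up [([640.687, 136.808, 0.261], 641), ([637.861, 126.34, 0.827], 369), ([641.862, 136.018, 0.17], 250)]
B1 lying? [([645.978, 68.986, 0.287], 442), ([631.827, 57.999, 3.073], 227), ([653.212, 73.031, 3.187], 168)]
B2 [([535.42, 259.853, -2.58], 472), ([534.764, 259.601, -2.576], 44), ([693.079, 388.251, -2.417], 302)]
```

```bash
cat >> h.py <<'E'
def asc(n,X,h=16):
    r=snap(n); c=proj(r,[X])[0].round().astype(int); g=r["color"].min(2)[c[1]-h:c[1]+h,c[0]-h:c[0]+h]
    print(n,"origin px",c-h); print("\n".join("".join(" .:-=+*#%@"[min(9,v//24)] for v in row) for row in g)); return r
E
python3 -c "
from h import *
s=asc('scene',[639.5,140,40]);t=asc('top',[639.5,140,40])
P=np.vstack(bottle_pts(False)[::2])
for r in(s,t): q=proj(r,rt([639.5,140,.134],P)); print(q.min(0).round(1),q.max(0).round(1), proj(r,[[639.5,140,84],[639.5,140,0]]).round(1))"
```

```text
scene origin px [246 230]
++=+#*+#####*=====.   .    .....
+=+#*+#####*=====.  ..    .::  .
++#++#####======.   .   ..::.  .
+#++#####*=-===     .  .:::.. ..
#++%####*=====    .....:::. .. .
++#####*===== ---..::::::: .::..
=#####*====- ****::::::::..:::::
#####-===== +@++-.::::::::.:::::
####+=====  @++-.::-.:::::::::::
###+=====   @++.:::-::::::::::::
##+=====  .==+=.:::::::::::::::.
#+=====  .#%-+- .:::::::::::::::
+=====   *@#==-  .::-.::::::::::
=====    @@=+==-   .::::::::::::
===-  . .*@+++=*  . .:::::::::::
==- ... .+=++++*.     ::::::::::
=-  ... .++=+++*=.   ...::::::::
-  .... .*++++++++-.  . .::-::::
 . .... .*+++++++++-.   ..:--::-
 ... . ..++++++=++++=:   ...::::
.......  +++++++++++++:     .:::
........ *+++++++=++++=     ..::
....  .. +++++=++=++++.       ..
........  -+++++++++=.         .
.. ....    :+*++++++.           
.......      #++++=.            
.......       -+++              
.......        :*.              
.......                         
.......                         
.........                       
.......... ..                   
top origin px [206
[... 479 characters left out ...]
-++++++++**=: .  .-*%
..        .-=+++++++*#+:    .-*%
..        .-==++++=+#%*-  . .-+%
. .       .:=======+#%*-. .  :+%
..        .:=+++++=+**+-.   .:+%
...       .:-+++++++++=-.    :+#
...        .-=========-:.    :=#
.          .:-=========:.    .-*
.           :-========-:     .-*
..          .:-----::::. ... .-*
.            .:.......       .-+
:.                        .. .-+
:.                           .:+
...                       . . :=
..                         . .:=
...                          ..-
...                           .-
....      .      .            .-
[254.1 235.6] [269.6 258.5] [[261.9 239. ]
 [261.7 251.9]]
[216.  174.6] [228.4 189.5] [[221.2 178.7]
 [222.9 184.1]]
```

B1 stands at (639.5,140): its outline matches the predicted one in both views. I regrip it there for the well at (34,64).

```bash
python3 -c "
from h import *
go(639.5,140.3,28,1.705)"
```

```text
now [626.  238.1 111.9] yaw 1.7044 open 0.548 grip 0.0 F [ 0.8 -1.1  0.3] t 25.8 | shift before turn [-98.8, 0.3, 83.9] turn deg -0.0 | shift after turn [-98.8, 0.2, 83.9]
```

Call:
carry_out:
  motion:
    - [-50,0,0,0,0.45]
    - [-50,0,0,0,0.45]
    - [0,0,0,0,0.45]
    - [0,0,35,0,0.45]
    - [0,0,35,0,0.45]
    - [0,0,15,0,0.45]
    - [0,0,0,0,0.55]
    - [0,0,0,0,0.6]
    - [0,0,0,0,0.65]
    - [0,0,0,0,0.65]

```text
t: 26.75
eef_pos: [639.9, 140.4, 28.6]
tcp_rot: [3.139, 0.0, 1.706]
ft_force: [-0.0, -0.6, 2.4]
opening: 0.396
grip_force: 30.0
```

Call:
carry_out:
  motion:
    - [0,0,-20,0,0.65]
    - [0,0,-40,0,0.65]
    - [0,0,-45,0,0.65]
    - [0,0,-45,0,0.65]
    - [0,0,-42,0,0.65]
    - [-42,3,0,0,0.65]
    - [-45,3,0,0,0.65]
    - [-43,3,0,0,0.65]
    - [0,0,0,0,0.65]

```text
t: 27.65
eef_pos: [666.3, 8.0, 219.9]
tcp_rot: [3.14, 0.001, 1.702]
ft_force: [-0.2, -0.2, -0.8]
opening: 0.397
grip_force: 30.0
```

```bash
python3 -c "
from h import *
go(666.6,5.6,124,1.705)"
```

```text
now [666.3   8.  219.9] yaw 1.7018 open 0.397 grip 30.0 F [-0.2 -0.2 -0.8] t 27.6 | shift before turn [-2.5, -0.0, 95.9] turn deg -0.2 | shift after turn [-2.5, -0.0, 95.9]
```

Call:
carry_out:
  motion:
    - [-2.5,0,35,0,0.65]
    - [0,0,40,0,0.65]
    - [0,0,15,0,0.65]
    - [0,0,3,0,0.65]
    - [0,0,3,0,0.65]
    - [0,0,3,0,0.65]
    - [0,0,0,0,0.65]

```text
t: 28.35
eef_pos: [666.4, 10.3, 121.2]
tcp_rot: [3.14, 0.0, 1.706]
ft_force: [-0.7, -0.6, -0.8]
opening: 0.397
grip_force: 30.0
```

Call:
carry_out:
  motion:
    - [0,0,3,0,0.65]
    - [0,0,3,0,0.65]
    - [0,0,0,0,0.65]

```text
t: 28.65
eef_pos: [665.8, 10.2, 113.9]
tcp_rot: [-3.141, 0.0, 1.706]
ft_force: [-0.1, 0.1, -1.3]
opening: 0.401
grip_force: 30.0
```

Call:
carry_out:
  motion:
    - [0,0,4,0,0.65]
    - [0,0,4,0,0.65]
    - [0,0,0,0,0.65]

```text
t: 28.95
eef_pos: [665.8, 10.2, 105.5]
tcp_rot: [-3.141, -0.0, 1.706]
ft_force: [0.0, 0.6, -1.6]
opening: 0.398
grip_force: 30.0
```

Call:
carry_out:
  motion:
    - [0,0,2,0,0.65]
    - [0,0,2,0,0.65]
    - [0,0,0,0,0.65]

```text
t: 29.25
eef_pos: [665.8, 10.2, 101.9]
tcp_rot: [-3.141, -0.0, 1.706]
ft_force: [0.4, -0.2, 0.0]
opening: 0.399
grip_force: 30.0
```

Fully guided with no side force. Before release I'll feel for the well's walls, to calibrate the mixer's position.

Call:
carry_out:
  motion:
    - [-2,0,0,0,0.65]
    - [-2,0,0,0,0.65]
    - [-1,0,0,0,0.65]
    - [0,0,0,0,0.65]

```text
t: 29.65
eef_pos: [666.7, 5.4, 102.3]
tcp_rot: [3.141, -0.0, 1.706]
ft_force: [-0.9, 2.5, 0.1]
opening: 0.401
grip_force: 30.0
```

Call:
carry_out:
  motion:
    - [2,0,0,0,0.65]
    - [3,0,0,0,0.65]
    - [2,0,0,0,0.65]
    - [0,0,0,0,0.65]

```text
t: 30.05
eef_pos: [665.8, 11.3, 102.3]
tcp_rot: [3.142, 0.002, 1.706]
ft_force: [-1.6, -5.6, 0.0]
opening: 0.399
grip_force: 30.0
```

Call:
carry_out:
  motion:
    - [-2,-2,0,0,0.65]
    - [0,-2,0,0,0.65]
    - [0,0,0,0,0.65]

```text
t: 30.35
eef_pos: [664.8, 10.0, 103.1]
tcp_rot: [3.134, 0.001, 1.705]
ft_force: [10.8, 2.0, -2.6]
opening: 0.393
grip_force: 30.0
```

Call:
carry_out:
  motion:
    - [0,3,0,0,0.65]
    - [0,4,0,0,0.65]
    - [0,0,0,0,0.65]

```text
t: 30.65
eef_pos: [669.1, 10.7, 102.0]
tcp_rot: [-3.141, 0.0, 1.706]
ft_force: [-0.5, -0.1, -1.0]
opening: 0.395
grip_force: 30.0
```

Call:
carry_out:
  motion:
    - [0,2,0,0,0.65]
    - [0,2,0,0,0.65]
    - [0,0,0,0,0.65]

```text
t: 30.95
eef_pos: [670.2, 10.9, 101.7]
tcp_rot: [-3.135, -0.001, 1.706]
ft_force: [-11.5, -2.1, 5.1]
opening: 0.394
grip_force: 30.0
```

Call:
carry_out:
  motion:
    - [-2,-4,0,0,0.65]
    - [0,0,0,0,0.6]
    - [0,0,0,0,0.55]
    - [0,0,0,0,0.5]
    - [0,0,0,0,0.45]
    - [0,0,-20,0,0.45]
    - [0,0,-40,0,0.45]
    - [0,0,-45,0,0.45]
    - [0,0,-20,0,0.45]

```text
t: 31.85
eef_pos: [670.3, 8.6, 231.5]
tcp_rot: [3.137, 0.001, 1.706]
ft_force: [0.1, 0.1, 0.1]
opening: 0.55
grip_force: 0.0
```

```bash
python3 -c "
from h import *
p=[536,260.5,-2.585]
x=p[0]-19*np.cos(p[2]);y=p[1]-19*np.sin(p[2]);print(x,y)
go(x,y,230,p[2]+np.pi)
print(env.state()['joints'].round(2))"
```

```text
552.1321423670317 270.53762833790034
now [670.3   8.6 231.5] yaw 1.7059 open 0.550 grip 0.0 F [0.1 0.1 0.1] t 31.9 | shift before turn [275.4, -81.8, 1.5] turn deg 65.8 | shift after turn [38.0, -284.8, 1.5]
[-0.09  0.53  1.39 -0.    1.22 -0.22]
```

Call:
carry_out:
  motion:
    - [46,-13.6,0,0,0.45]
    - [46,-13.6,0,0,0.45]
    - [46,-13.6,0,0,0.45]
    - [46,-13.6,0,0,0.45]
    - [46,-13.6,0,0,0.45]
    - [45,-13.6,0,0,0.45]
    - [0,0,20,8.2,0.45]
    - [0,0,20,8.2,0.45]
    - [0,0,20,8.2,0.45]
    - [0,0,20,8.2,0.45]
    - [0,0,20,8.2,0.45]
    - [0,0,20,8.2,0.45]

```text
t: 33.05
eef_pos: [551.4, 270.2, 106.5]
tcp_rot: [3.141, -0.0, 0.841]
ft_force: [0.6, -0.7, -1.0]
opening: 0.548
grip_force: 0.0
```

Call:
carry_out:
  motion:
    - [0,0,0,8.2,0.45]
    - [0,0,0,8.3,0.45]
    - [0,0,0,0,0.45]

```text
t: 33.35
eef_pos: [551.4, 270.2, 107.1]
tcp_rot: [3.142, 0.0, 0.557]
ft_force: [-0.3, -0.6, 0.5]
opening: 0.551
grip_force: 0.0
```

```bash
python3 -c "
from h import *
refit('B2',[536.7,261,-2.594],True)
refit('B3',[437.2,353.3,-2.196],True)
go(552.1,270.5,8,.556)
M=[642.4,-59.5,.134]; s=asc('scene',rt(M,[(34,64,112)])[0],14)
for z in(154,132,100): print(proj(s,rt(M,[(34,64,z)])).round(1))"
```

```text
B2 [([538.377, 261.693, -2.561], 467), ([536.989, 260.948, -2.571], 112), ([680.268, 282.091, -3.234], 180)]
B3 [([434.318, 351.998, -2.233], 517), ([435.199, 351.991, -2.233], 80), ([458.536, 352.75, -2.111], 429)]
now [551.4 270.2 107.3] yaw 0.5624 open 0.548 grip 0.0 F [ 0.2  0.  -0.1] t 33.5 | shift before turn [0.8, 0.1, 99.3] turn deg 0.4 | shift after turn [0.8, 0.1, 99.3]
scene origin px [217 201]
+++++++++++++++++++++++++-:-
-++++++++++++++++++++++=--::
::=+++++++++++++++++++=::--:
-::-+++++++**++++++++-::--=-
-:::-=++++#%%%#*++++-:-:-+*+
---:::-++#@@@@@@*++-:-:-=*++
=*=-::::=@@@@@@@%+=-::-=++++
++*+=:::=@@@@@@@%+++--++++++
++++*=::=@@@@@@@*+++++++++++
+++++*=++#@@@@@%=##+++++++++
+++++++%*:*#@%*--@@%++++++++
+++++=#@*-=-=+-=+@@@=++++++*
++++++%@@#*==+=#%@@*=+++++*@
++++++=#%@@**%#@@@+++++++#@%
+++++++=+%@@@@@@%+++++++=@@%
+++++++++=%%@%@%+++++++++-%%
*+++++=+++=+@@%++++++:=++==*
+++++=-++++++#+++++++:++++==
=+++++=+++++++++++++++*+-+==
:-=++++++++++*+++++++*+-:+==
:::=+*+++++++*++++++++--:=+=
::::-+++++++++++++++=::-:===
-::::-=+*++++++++++=:---:==+
=--::::-+*+++++++++:--::+===
==+:::::-++++++++=:---:+@*==
++=--:::::=+++++=:--:-*%@*==
#%+==--::::-+++=::-:-*@@@===
=*%++=+-::::-+=:-::-*@@%@===
[[230.  207.9]]
[[230.4 211.8]]
[[230.9 217.3]]
```

B1 stands seated in its well: its cap top is at (229,208), where (230,208) was predicted. Now B2.

Call:
carry_out:
  motion:
    - [1,0,35,0,0.45]
    - [0,0,35,0,0.45]
    - [0,0,22,0,0.45]
    - [0,0,7,0,0.45]
    - [0,0,0,0,0.53]
    - [0,0,0,0,0.58]
    - [0,0,0,0,0.62]
    - [0,0,0,0,0.65]
    - [0,0,0,0,0.65]

```text
t: 34.5
eef_pos: [552.9, 270.9, 9.5]
tcp_rot: [3.141, -0.002, 0.559]
ft_force: [-1.7, -0.2, 7.2]
opening: 0.394
grip_force: 29.8
```

```bash
python3 -c "
from h import *
M=[642.4,-59.5,.134]
p=rt(M,[(25,136+40,0)])[0]; go(p[0],p[1],188,1.705)"
```

```text
now [552.9 270.9   9.5] yaw 0.5593 open 0.394 grip 29.8 F [-1.7 -0.2  7.2] t 34.5 | shift before turn [-4.0, 177.5, -178.5] turn deg -65.6 | shift after turn [-163.4, 69.5, -178.5]
```

Call:
carry_out:
  motion:
    - [0,0,-12,0,0.65]
    - [0,0,-40,0,0.65]
    - [0,0,-45,0,0.65]
    - [0,0,-45,0,0.65]
    - [0,0,-36,0,0.65]
    - [-1,44,0,0,0.65]
    - [-1,44,0,0,0.65]
    - [-1,44,0,0,0.65]
    - [-1,44,0,0,0.65]
    - [0,0,0,-8.2,0.65]
    - [0,0,0,-8.2,0.65]
    - [0,0,0,-8.2,0.65]

```text
t: 35.7
eef_pos: [642.0, 118.8, 187.0]
tcp_rot: [3.141, -0.0, 0.993]
ft_force: [0.7, -0.4, -1.3]
opening: 0.401
grip_force: 29.8
```

Call:
carry_out:
  motion:
    - [0,0,0,-8.2,0.65]
    - [0,0,0,-8.2,0.65]
    - [0,0,0,-8.2,0.65]
    - [0,0,0,-8.2,0.65]
    - [0,0,0,-8.2,0.65]
    - [0,0,0,0,0.65]

```text
t: 36.3
eef_pos: [642.0, 119.3, 187.0]
tcp_rot: [3.141, 0.0, 1.706]
ft_force: [0.0, -0.2, -1.9]
opening: 0.395
grip_force: 29.8
```

```bash
python3 -c "
from h import *
M=[642.4,-59.5,.134]
p=rt(M,[(25,136+31,0)])[0]; go(p[0],p[1],171.5,1.705)"
```

```text
now [642.  119.3 187. ] yaw 1.7062 open 0.395 grip 29.8 F [ 0.  -0.2 -1.9] t 36.3 | shift before turn [-10.3, 1.5, 15.5] turn deg 0.1 | shift after turn [-10.3, 1.6, 15.5]
```

Call:
carry_out:
  motion:
    - [-10,1,8,0,0.65]
    - [0,0,7.5,0,0.608]
    - [3.6,0,4.7,0,0.608]
    - [3.6,0,4.7,0,0.608]
    - [2.2,0,5.5,0,0.608]
    - [2.2,0,5.5,0,0.608]
    - [0.8,0,5.9,0,0.608]
    - [0.8,0,5.9,0,0.608]
    - [-0.8,0,5.9,0,0.608]
    - [-0.8,0,5.9,0,0.608]

```text
t: 37.3
eef_pos: [643.0, 121.7, 126.7]
tcp_rot: [3.141, -0.001, 1.702]
ft_force: [-1.7, 4.6, 7.5]
opening: 0.397
grip_force: 30.0
```

Call:
carry_out:
  motion:
    - [-2.2,0,5.5,0,0.608]
    - [-2.2,0,5.5,0,0.608]
    - [-3.6,0,4.7,0,0.608]
    - [-3.6,0,4.7,0,0.608]
    - [-2,0,0,0,0.608]

```text
t: 37.8
eef_pos: [644.7, 110.3, 106.2]
tcp_rot: [3.14, -0.004, 1.702]
ft_force: [-0.9, 27.0, 3.3]
opening: 0.401
grip_force: 30.0
```

Call:
carry_out:
  motion:
    - [4,0,0,0,0.65]
    - [16,0,0,0,0.65]
    - [16,0,0,0,0.65]
    - [0,0,30,0,0.65]
    - [0,0,30,0,0.65]
    - [0,0,25,0,0.65]
    - [0,0,8,0,0.65]
    - [0,0,4,0,0.65]
    - [0,0,2,0,0.65]
    - [0,0,1,0,0.65]
    - [0,0,1,0,0.65]
    - [0,0,0,0,0.65]

```text
t: 39.0
eef_pos: [640.2, 143.2, 5.9]
tcp_rot: [3.141, 0.0, 1.704]
ft_force: [-0.5, -0.0, -0.8]
opening: 0.398
grip_force: 30.0
```

Call:
carry_out:
  motion:
    - [0,0,1,0,0.65]
    - [0,0,1,0,0.65]
    - [0,0,0,0,0.65]

```text
t: 39.3
eef_pos: [639.9, 143.2, 3.2]
tcp_rot: [-3.142, 0.0, 1.704]
ft_force: [0.1, -1.0, -0.7]
opening: 0.397
grip_force: 30.0
```

Call:
carry_out:
  motion:
    - [0,0,1,0,0.65]
    - [0,0,1,0,0.65]
    - [0,0,0,0,0.65]

```text
t: 39.6
eef_pos: [639.9, 143.2, 1.1]
tcp_rot: [-3.141, 0.0, 1.704]
ft_force: [0.4, 0.4, -0.9]
opening: 0.399
grip_force: 30.0
```

Call:
carry_out:
  motion:
    - [0,0,1,0,0.65]
    - [0,0,1,0,0.65]
    - [0,0,0,0,0.65]

```text
t: 39.9
eef_pos: [640.1, 143.3, 0.6]
tcp_rot: [3.141, 0.0, 1.704]
ft_force: [-3.6, -0.3, 12.8]
opening: 0.402
grip_force: 30.0
```

Call:
carry_out:
  motion:
    - [0,0,-1,0,0.6]
    - [0,0,0,0,0.55]
    - [0,0,0,0,0.5]
    - [0,0,0,0,0.5]
    - [0,0,-10,0,0.5]
    - [0,0,-18,0,0.5]
    - [0,0,0,0,0.5]
    - [0,0,0,0,0.57]
    - [0,0,0,0,0.62]
    - [0,0,0,0,0.65]
    - [0,0,0,0,0.65]

```text
t: 41.0
eef_pos: [639.7, 143.2, 27.7]
tcp_rot: [-3.141, 0.0, 1.704]
ft_force: [0.8, -0.2, -0.7]
opening: 0.396
grip_force: 30.0
```

Call:
carry_out:
  motion:
    - [0,0,-20,0,0.65]
    - [0,0,-40,0,0.65]
    - [0,0,-45,0,0.65]
    - [0,0,-45,0,0.65]
    - [0,0,-42,0,0.65]
    - [0,0,0,0,0.65]

```text
t: 41.6
eef_pos: [641.9, 143.6, 226.1]
tcp_rot: [3.133, 0.0, 1.704]
ft_force: [0.4, 0.9, 0.0]
opening: 0.401
grip_force: 30.0
```

```bash
python3 -c "
from h import *
M=[642.4,-59.5,.134]
p=rt(M,[(-34,0,0)])[0]; go(p[0],p[1],122,1.705)
s=asc('scene',[640,143,205],16)"
```

```text
now [641.9 143.6 226.1] yaw 1.7042 open 0.401 grip 30.0 F [0.4 0.9 0. ] t 41.6 | shift before turn [-201.4, -60.5, 104.1] turn deg -0.0 | shift after turn [-201.3, -60.7, 104.1]
scene origin px [247 203]
::::::::::...-. ... ...   .   ==
::::::::::..:=- .. .. .     .-==
-:::::::::..-=+..  .:.     .-===
+:::-=.:::.:+=--  .-=-.   .-====
::::-*:::.:++-.: .==+*=. .-=====
 :::::::..-+-  :.:+-++*:.-======
..:::::..:--   =--+=+++:-=======
 ....:...::   .++=+++++-========
   .... .:    .***+++++=========
    ..  ..    .**++++++=========
:    .        .*+++++++=========
=:  .    :    .*+++++++=========
++:..   .+-   .*+++++++=========
==+-.  .:*+-: .++++++++========:
===+=:.:=+++=::++++++++=======. 
=====+==++++++=++++++++======:  
=======++++++++++++++++=====:   
========++++++++++++++=====:    
========+++++++++++++=====:     
==========++++++++++=====:      
===========+++++++======:       
==========+==+++++-====:        
========++====+++=====.         
========+=======-====:          
=======+============:           
======+============:            
====++============.             
===++============.              
==++============:               
=++============:                
++============                  
+============
```

Call:
carry_out:
  motion:
    - [-40,-12,0,0,0.65]
    - [-40,-12,0,0,0.65]
    - [-40,-12,0,0,0.65]
    - [-40,-12,0,0,0.65]
    - [-41,-12,0,0,0.65]
    - [0,0,0,0,0.65]
    - [0,0,0,0,0.65]

```text
t: 42.35
eef_pos: [606.5, -64.6, 218.6]
tcp_rot: [-3.139, -0.001, 1.702]
ft_force: [0.7, 0.5, -1.2]
opening: 0.396
grip_force: 30.0
```

```bash
python3 -c "
from h import *
M=[642.4,-59.5,.134]
p=rt(M,[(-34,0,0)])[0]; go(p[0],p[1],122,1.705)"
```

```text
now [606.5 -64.6 218.6] yaw 1.7021 open 0.396 grip 30.0 F [ 0.7  0.5 -1.2] t 42.4 | shift before turn [0.3, 2.2, 96.6] turn deg -0.2 | shift after turn [0.3, 2.2, 96.6]
```

Call:
carry_out:
  motion:
    - [0,2,30,0,0.65]
    - [0,0,40,0,0.65]
    - [0,0,25,0,0.65]
    - [0,0,4,0,0.65]
    - [0,0,4,0,0.65]
    - [0,0,0,0,0.65]

```text
t: 42.95
eef_pos: [609.6, -63.2, 117.8]
tcp_rot: [3.141, 0.0, 1.705]
ft_force: [0.3, -0.5, -0.4]
opening: 0.397
grip_force: 30.0
```

Call:
carry_out:
  motion:
    - [0,0,4,0,0.65]
    - [0,0,4,0,0.65]
    - [0,0,4,0,0.65]
    - [0,0,0,0,0.65]

```text
t: 43.35
eef_pos: [609.0, -63.7, 104.9]
tcp_rot: [-3.141, -0.0, 1.704]
ft_force: [-0.1, 0.3, -0.9]
opening: 0.398
grip_force: 30.0
```

Call:
carry_out:
  motion:
    - [0,0,3,0,0.65]
    - [0,0,0,0,0.6]
    - [0,0,0,0,0.55]
    - [0,0,0,0,0.5]
    - [0,0,0,0,0.45]
    - [0,0,-20,0,0.45]
    - [0,0,-40,0,0.45]
    - [0,0,-45,0,0.45]
    - [0,0,-25,0,0.45]
    - [0,0,0,0,0.45]

```text
t: 44.35
eef_pos: [610.5, -63.9, 236.4]
tcp_rot: [3.135, 0.002, 1.704]
ft_force: [-0.2, 0.1, -0.2]
opening: 0.55
grip_force: 0.0
```

```bash
python3 -c "
from h import *
p=[435.7,352.5,-2.21]
refit('B3',p,True)
x=p[0]-19*np.cos(p[2]);y=p[1]-19*np.sin(p[2]);print(x,y)
go(x,y,230,p[2]+np.pi)"
```

```text
B3 [([436.841, 353.456, -2.188], 175), ([435.199, 351.627, -2.248], 71), ([437.977, 355.279, -2.18], 93)]
447.03457391294904 367.7488502586882
now [609.  -63.6 232.3] yaw 1.7040 open 0.546 grip 0.0 F [-0.3  0.1 -0.6] t 44.5 | shift before turn [449.1, -103.2, 2.3] turn deg 44.3 | shift after turn [249.6, -387.4, 2.3]
```

Call:
carry_out:
  motion:
    - [45,-10.3,0,0,0.45]
    - [45,-10.3,0,0,0.45]
    - [45,-10.3,0,0,0.45]
    - [45,-10.3,0,0,0.45]
    - [45,-10.3,0,0,0.45]
    - [45,-10.3,0,0,0.45]
    - [45,-10.3,0,0,0.45]
    - [45,-10.3,0,0,0.45]
    - [45,-10.3,0,0,0.45]
    - [45,-10.3,0,0,0.45]
    - [0,0,30,7.3,0.45]
    - [0,0,30,7.3,0.45]

```text
t: 45.65
eef_pos: [446.1, 369.8, 170.3]
tcp_rot: [-3.141, 0.001, 1.447]
ft_force: [1.1, 0.0, -0.9]
opening: 0.552
grip_force: 0.0
```

Call:
carry_out:
  motion:
    - [0,0,30,7.3,0.45]
    - [0,0,30,7.3,0.45]
    - [0,0,0,7.3,0.45]
    - [0,0,0,7.3,0.45]
    - [0,0,0,0,0.45]

```text
t: 46.15
eef_pos: [446.6, 368.2, 110.6]
tcp_rot: [-3.141, 0.003, 0.938]
ft_force: [0.3, 0.1, 0.4]
opening: 0.551
grip_force: 0.0
```

```bash
python3 -c "
from h import *
go(448.2,369.2,8,-2.2+np.pi)
M=[642.4,-59.5,.134]; s=asc('scene',rt(M,[(-34,0,112)])[0],12); print(proj(s,rt(M,[(-34,0,154)])))"
```

```text
now [446.6 368.2 110.6] yaw 0.9377 open 0.551 grip 0.0 F [0.3 0.1 0.4] t 46.1 | shift before turn [1.8, 0.7, 102.6] turn deg -0.2 | shift after turn [1.8, 0.7, 102.6]
scene origin px [219 183]
+++++##%%#-. .......:=%%
:=++++*#%%#**-     -*%%#
::-++++*@@@@@#+==++#%%%#
-::-=++#@@@@@@@%%%%%%###
=-:::-=@@@@@@@##%#%%####
*=-::::@@@@@@@+*%#######
+++-::+:@@@@@%=#%#######
++**-#@--*#%-=-%@%######
+++++@@*==+=-+-@@@#%%###
++++*@@@*+*+=%*@@*+##%##
++++++%%@%%##@@@++=*##%#
++++++=%%@@@@@%++++++*##
++++++++=%@@@%++++++++*#
++++++++++%@#+++++==++++
++++-++++++*+++++++-++++
++++:++++++*++++++++++++
+++++++++++**+++++++++++
++++++++++++++++++++++++
++++++++++++*++++++++++-
++++++++++++*++++++++=--
=+++++++++++++++++++=:--
:-+++++++**++++++++-:---
::-=++++#%%%#*++++-:-:-+
-:::-++#@@@@@@*++-:---=*
[[230.01913404 187.03120548]]
```

B2 is seated too: its cap is at (229.5,187.5), against a predicted (230,187). Now B3.

Call:
carry_out:
  motion:
    - [2,0.7,35,0,0.45]
    - [0,0,35,0,0.45]
    - [0,0,25,0,0.45]
    - [0,0,7,0,0.45]
    - [0,0,0,0,0.53]
    - [0,0,0,0,0.58]
    - [0,0,0,0,0.62]
    - [0,0,0,0,0.65]
    - [0,0,0,0,0.65]

```text
t: 47.1
eef_pos: [449.6, 370.2, 11.5]
tcp_rot: [3.141, -0.002, 0.94]
ft_force: [-1.5, -0.5, 7.2]
opening: 0.397
grip_force: 29.9
```

```bash
python3 -c "
from h import *
M=[642.4,-59.5,.134]
p=rt(M,[(25,136+40,0)])[0]; go(p[0],p[1],188,1.705)"
```

```text
now [449.6 370.2  11.5] yaw 0.9398 open 0.397 grip 29.9 F [-1.5 -0.5  7.2] t 47.1 | shift before turn [-89.0, 305.3, -176.5] turn deg -43.8 | shift after turn [-275.7, 158.6, -176.5]
```

Call:
carry_out:
  motion:
    - [0,0,-12,0,0.65]
    - [0,0,-40,0,0.65]
    - [0,0,-45,0,0.65]
    - [0,0,-45,0,0.65]
    - [0,0,-37,0,0.65]
    - [-12.7,43.6,0,0,0.65]
    - [-12.7,43.6,0,0,0.65]
    - [-12.7,43.6,0,0,0.65]
    - [-12.7,43.6,0,0,0.65]
    - [-12.7,43.6,0,0,0.65]
    - [-12.7,43.6,0,0,0.65]
    - [-12.7,43.6,0,0,0.65]

```text
t: 48.3
eef_pos: [643.7, 116.3, 190.4]
tcp_rot: [3.141, -0.0, 0.94]
ft_force: [0.3, 1.4, -1.5]
opening: 0.396
grip_force: 29.9
```

Call:
carry_out:
  motion:
    - [0,0,0,-7.3,0.65]
    - [0,0,0,-7.3,0.65]
    - [0,0,0,-7.3,0.65]
    - [0,0,0,-7.3,0.65]
    - [0,0,0,-7.3,0.65]
    - [0,0,0,-7.3,0.65]
    - [0,0,0,0,0.65]

```text
t: 49.0
eef_pos: [642.8, 117.9, 190.2]
tcp_rot: [3.141, 0.0, 1.706]
ft_force: [0.3, -0.2, -1.3]
opening: 0.396
grip_force: 29.9
```

```bash
python3 -c "
from h import *
M=[642.4,-59.5,.134]
p=rt(M,[(25,136+31,0)])[0]; go(p[0],p[1],171.5,1.705)"
```

```text
now [642.8 117.9 190.2] yaw 1.7060 open 0.396 grip 29.9 F [ 0.3 -0.2 -1.3] t 49.0 | shift before turn [-8.8, 0.9, 18.7] turn deg 0.1 | shift after turn [-8.8, 0.9, 18.7]
```

Call:
carry_out:
  motion:
    - [-8.8,1,9,0,0.65]
    - [0,0,9,0,0.608]
    - [3.6,0,4.7,0,0.608]
    - [3.6,0,4.7,0,0.608]
    - [2.2,0,5.5,0,0.608]
    - [2.2,0,5.5,0,0.608]
    - [0.8,0,5.9,0,0.608]
    - [0.8,0,5.9,0,0.608]
    - [-0.8,0,5.9,0,0.608]
    - [-0.8,0,5.9,0,0.608]

```text
t: 50.0
eef_pos: [643.9, 121.3, 127.3]
tcp_rot: [3.14, -0.001, 1.702]
ft_force: [-0.7, 4.8, 6.2]
opening: 0.397
grip_force: 30.0
```

Call:
carry_out:
  motion:
    - [-2.2,0,5.5,0,0.608]
    - [-2.2,0,5.5,0,0.608]
    - [-3.6,0,4.7,0,0.608]
    - [-3.6,0,4.7,0,0.608]
    - [-2,0,0,0,0.608]

```text
t: 50.5
eef_pos: [645.4, 110.1, 106.7]
tcp_rot: [3.14, -0.004, 1.701]
ft_force: [0.3, 28.3, 2.4]
opening: 0.398
grip_force: 30.0
```

Call:
carry_out:
  motion:
    - [4,0,0,0,0.65]
    - [16,0,0,0,0.65]
    - [16,0,0,0,0.65]
    - [0,0,30,0,0.65]
    - [0,0,30,0,0.65]
    - [0,0,25,0,0.65]
    - [0,0,8,0,0.65]
    - [0,0,4,0,0.65]
    - [0,0,2,0,0.65]
    - [0,0,1,0,0.65]
    - [0,0,0,0,0.65]

```text
t: 51.6
eef_pos: [641.0, 143.2, 7.8]
tcp_rot: [3.14, 0.0, 1.704]
ft_force: [0.4, -0.1, -1.0]
opening: 0.395
grip_force: 30.0
```

Call:
carry_out:
  motion:
    - [0,0,1,0,0.65]
    - [0,0,1,0,0.65]
    - [0,0,0,0,0.65]

```text
t: 51.9
eef_pos: [640.6, 143.0, 4.9]
tcp_rot: [3.141, 0.0, 1.704]
ft_force: [0.5, -0.3, 0.2]
opening: 0.398
grip_force: 30.0
```

Call:
carry_out:
  motion:
    - [0,0,1,0,0.65]
    - [0,0,1,0,0.65]
    - [0,0,1,0,0.65]
    - [0,0,0,0,0.65]

```text
t: 52.3
eef_pos: [640.5, 143.1, 1.7]
tcp_rot: [-3.141, 0.0, 1.704]
ft_force: [0.8, 0.4, -1.4]
opening: 0.395
grip_force: 30.0
```

Call:
carry_out:
  motion:
    - [0,0,1,0,0.65]
    - [0,0,1,0,0.65]
    - [0,0,1,0,0.65]
    - [0,0,0,0,0.65]

```text
t: 52.7
eef_pos: [640.7, 143.1, -0.2]
tcp_rot: [3.141, 0.0, 1.704]
ft_force: [-3.1, -0.5, 8.2]
opening: 0.399
grip_force: 30.0
```

Call:
carry_out:
  motion:
    - [0,0,-1,0,0.6]
    - [0,0,0,0,0.55]
    - [0,0,0,0,0.5]
    - [0,0,0,0,0.5]
    - [0,0,-10,0,0.5]
    - [0,0,-19,0,0.5]
    - [0,0,0,0,0.5]
    - [0,0,0,0,0.57]
    - [0,0,0,0,0.62]
    - [0,0,0,0,0.65]
    - [0,0,0,0,0.65]

```text
t: 53.8
eef_pos: [640.4, 143.1, 28.4]
tcp_rot: [-3.141, 0.0, 1.704]
ft_force: [-0.5, 0.6, -0.9]
opening: 0.395
grip_force: 30.0
```

Call:
carry_out:
  motion:
    - [0,0,-20,0,0.65]
    - [0,0,-40,0,0.65]
    - [0,0,-45,0,0.65]
    - [0,0,-45,0,0.65]
    - [0,0,-45,0,0.65]
    - [0,0,0,0,0.65]
    - [0,0,0,0,0.65]

```text
t: 54.5
eef_pos: [640.6, 143.1, 224.2]
tcp_rot: [3.141, 0.0, 1.704]
ft_force: [-0.5, -0.1, -1.0]
opening: 0.4
grip_force: 30.0
```

```bash
python3 -c "
from h import *
M=[642.4,-59.5,.134]
p=rt(M,[(34,-64,0)])[0]; go(p[0],p[1],122,1.705)"
```

```text
now [640.6 143.1 224.2] yaw 1.7040 open 0.400 grip 30.0 F [-0.5 -0.1 -1. ] t 54.5 | shift before turn [-265.0, 8.9, 102.2] turn deg -0.1 | shift after turn [-265.0, 8.7, 102.2]
```

Call:
carry_out:
  motion:
    - [-44,1.5,0,0,0.65]
    - [-44,1.5,0,0,0.65]
    - [-44,1.5,0,0,0.65]
    - [-44,1.5,0,0,0.65]
    - [-44,1.5,0,0,0.65]
    - [-45,1.5,0,0,0.65]
    - [0,0,0,0,0.65]
    - [0,0,40,0,0.65]
    - [0,0,40,0,0.65]
    - [0,0,15,0,0.65]
    - [0,0,4,0,0.65]
    - [0,0,0,0,0.65]

```text
t: 55.7
eef_pos: [684.9, -118.1, 125.0]
tcp_rot: [-3.141, -0.0, 1.704]
ft_force: [-0.4, 0.3, -0.4]
opening: 0.395
grip_force: 30.0
```

Call:
carry_out:
  motion:
    - [0,0,4,0,0.65]
    - [0,0,4,0,0.65]
    - [0,0,4,0,0.65]
    - [0,0,4,0,0.65]
    - [0,0,3,0,0.65]
    - [0,0,0,0,0.65]

```text
t: 56.3
eef_pos: [684.5, -118.4, 105.4]
tcp_rot: [-3.141, -0.0, 1.704]
ft_force: [-0.1, -0.1, -0.8]
opening: 0.402
grip_force: 30.0
```

Inserted freely. I'll feel the walls here too, as this far well fixes the mixer's yaw.

Call:
carry_out:
  motion:
    - [0,0,2,0,0.65]
    - [0,-2,0,0,0.65]
    - [0,-2.5,0,0,0.65]
    - [0,0,0,0,0.65]

```text
t: 56.7
eef_pos: [682.2, -118.8, 104.4]
tcp_rot: [3.136, 0.001, 1.704]
ft_force: [9.7, 1.2, -4.5]
opening: 0.399
grip_force: 30.0
```

Call:
carry_out:
  motion:
    - [0,4.5,0,0,0.65]
    - [0,2,0,0,0.65]
    - [0,2.5,0,0,0.65]
    - [0,0,0,0,0.65]

```text
t: 57.1
eef_pos: [687.6, -118.0, 103.6]
tcp_rot: [-3.137, -0.001, 1.704]
ft_force: [-7.7, -1.6, 2.4]
opening: 0.4
grip_force: 30.0
```

Call:
carry_out:
  motion:
    - [0,-4.5,0,0,0.65]
    - [2,0,0,0,0.65]
    - [2,0,0,0,0.65]
    - [0,0,0,0,0.65]

```text
t: 57.5
eef_pos: [684.3, -114.1, 104.0]
tcp_rot: [3.141, 0.0, 1.704]
ft_force: [-0.2, 0.6, -0.0]
opening: 0.396
grip_force: 30.0
```

Call:
carry_out:
  motion:
    - [-4,0,0,0,0.65]
    - [-2,0,0,0,0.65]
    - [-2,0,0,0,0.65]
    - [0,0,0,0,0.65]

```text
t: 57.9
eef_pos: [685.4, -120.9, 104.4]
tcp_rot: [3.141, -0.002, 1.704]
ft_force: [-1.0, 9.9, 4.9]
opening: 0.397
grip_force: 30.0
```

Call:
carry_out:
  motion:
    - [4,0,0,0,0.65]
    - [0,0,0,0,0.65]
    - [0,0,0,0,0.6]
    - [0,0,0,0,0.55]
    - [0,0,0,0,0.5]
    - [0,0,0,0,0.45]
    - [0,0,-20,0,0.45]
    - [0,0,-40,0,0.45]
    - [0,0,-45,0,0.45]
    - [0,0,-25,0,0.45]
    - [0,0,0,0,0.45]

```text
t: 59.0
eef_pos: [686.0, -118.7, 238.4]
tcp_rot: [3.135, 0.003, 1.704]
ft_force: [-0.2, 0.4, -0.5]
opening: 0.549
grip_force: 0.0
```

```bash
cat >> h.py <<'E'
def fit_plate(r,p0,z=8,hw=70,thr=(70,170)):
    "aluminium outline, bright on black; z = height of its mid-plane"
    box=[np.array([[x,y,z+d] for x in(-62,62) for y in(-143,143) for d in(-3,3)],float)]
    c=proj(r,[[p0[0],p0[1],z]])[0].astype(int)-hw; g=r["color"].astype(float)
    c=np.maximum(c,0); w=np.clip((g.min(2)-thr[0])/(thr[1]-thr[0]),0,1)[c[1]:c[1]+2*hw,c[0]:c[0]+2*hw]
    def cost(p):
        m=sil(r,box,p,w.shape,4,c); near=cv2.dilate(m,np.ones((5,5))); return (np.abs(m-w)*(near>0)).sum()+ (1-near)[:1].sum()*0
    s=minimize(cost,p0,method="Nelder-Mead",options=dict(initial_simplex=np.array([p0]*4)+np.array([[0,0,0],[5,0,0],[0,5,0],[0,0,.05]])))
    return s.x.round(3).tolist(),round(s.fun)
E
python3 -c "
from h import *
M=[642.5,-59.1,.136]
s=snap('scene');t=snap('top')
print(fit_plate(s,[438.3,-382.2,-.806]),fit_plate(t,[438.3,-382.2,-.806]))
asc('scene',rt(M,[(34,-64,112)])[0],11);print(proj(s,rt(M,[(34,-64,154)])))
go(438.3,-382.2,230,-.806)"
```

```text
([436.749, -383.041, -0.829], 577) ([438.38, -381.284, -0.809], 268)
scene origin px [194 186]
==========+====+-::-::
=======++++++==-::::::
======+++++++=::-:::::
=====-+++++++=::::::::
======+++++++--:::::::
=======++++++-==::::--
=====+-++++====+=-:-:-
====++==--+--=++*-:-::
====+++===+-=++++-:--:
====+++++++=+++++=::::
====+=++++++++==+=::::
+==:++=+++#++++=++:::-
+-::++++++@*+++=++:--+
-:::=+++++*++++==+-=++
::::-+++=+++++++++=+++
:--:-+++++++++++++++++
:--::-=+++++++++++++++
:::-:::=++++++++++++++
::::-:--+++++++++++++-
::::::*+++++++++++++-:
:::::-=++++++++++++:::
=-:::::-+++++++++-::::
[[203.62997207 189.26206411]]
now [ 684.3 -118.3  232.8] yaw 1.7040 open 0.553 grip 0.0 F [ 0.2  0.  -0.8] t 59.1 | shift before turn [-228.9, -278.9, 2.8] turn deg -36.2 | shift after turn [-20.1, -360.2, 2.8]
```

B3's cap is at its predicted spot, so all three bottles are in. Next the plate.

Call:
carry_out:
  motion:
    - [-28.6,-34.9,0,0,0.45]
    - [-28.6,-34.9,0,0,0.45]
    - [-28.6,-34.9,0,0,0.45]
    - [-28.6,-34.9,0,0,0.45]
    - [-28.6,-34.9,0,0,0.45]
    - [-28.6,-34.9,0,0,0.45]
    - [-28.6,-34.9,0,0,0.45]
    - [-28.6,-34.9,0,0,0.45]
    - [0,0,15,7.7,0.55]
    - [0,0,15,7.7,0.55]
    - [0,0,15,7.7,0.55]
    - [0,0,15,7.7,0.55]

```text
t: 60.35
eef_pos: [437.7, -381.9, 171.8]
tcp_rot: [-3.139, -0.001, 1.16]
ft_force: [1.2, -0.4, -0.4]
opening: 0.453
grip_force: 0.0
```

Call:
carry_out:
  motion:
    - [0,0,15,7.7,0.55]
    - [0,0,15,7.7,0.55]
    - [0,0,15,7.6,0.55]
    - [0,0,0,0,0.55]
    - [0,0,0,0,0.55]

```text
t: 60.85
eef_pos: [438.2, -382.0, 128.2]
tcp_rot: [-3.14, 0.0, 0.769]
ft_force: [0.5, 0.0, 0.2]
opening: 0.447
grip_force: 0.0
```

```bash
python3 -c "
from h import *
s=snap('scene');t=snap('top')
print(fit_plate(s,[438.3,-382.2,-.806]),fit_plate(t,[438.3,-382.2,-.806]))
go(438.5,-381.5,21,-.808+np.pi/2)"
```

```text
([436.916, -385.926, -0.808], 423) ([442.468, -380.745, -0.794], 1544)
now [ 438.5 -382.3  129.2] yaw 0.7680 open 0.452 grip 0.0 F [-0.1  0.6  0.3] t 61.0 | shift before turn [0.6, -0.6, 108.2] turn deg 0.3 | shift after turn [0.6, -0.6, 108.2]
```

Call:
carry_out:
  motion:
    - [0.5,-0.5,40,0,0.55]
    - [0,0,40,0,0.55]
    - [0,0,20,0,0.55]
    - [0,0,8,0,0.6]
    - [0,0,0,0,0.7]
    - [0,0,0,0,0.8]
    - [0,0,0,0,0.88]
    - [0,0,0,0,0.9]
    - [0,0,0,0,0.9]
    - [0,0,0,0,0.9]

```text
t: 61.95
eef_pos: [438.9, -382.0, 22.2]
tcp_rot: [3.139, 0.0, 0.765]
ft_force: [0.4, 1.0, 6.5]
opening: 0.165
grip_force: 30.0
```

Call:
carry_out:
  motion:
    - [0,0,-10,0,0.9]
    - [0,0,-20,0,0.9]
    - [0,0,-20,0,0.9]
    - [0,0,0,0,0.9]

```text
t: 62.35
eef_pos: [439.2, -382.3, 73.5]
tcp_rot: [3.138, 0.0, 0.765]
ft_force: [0.4, 0.7, -3.3]
opening: 0.166
grip_force: 30.0
```

Call:
carry_out:
  motion:
    - [0,0,-40,0,0.9]
    - [0,0,-40,0,0.9]
    - [0,0,-40,0,0.9]
    - [0,0,-40,0,0.9]
    - [0,0,0,-7.7,0.9]
    - [0,0,0,-7.7,0.9]
    - [0,0,0,-7.7,0.9]
    - [0,0,0,-7.7,0.9]
    - [0,0,0,-7.7,0.9]
    - [0,0,0,-7.7,0.9]
    - [0,0,0,-7.8,0.9]
    - [0,0,0,0,0.9]

```text
t: 63.55
eef_pos: [438.1, -381.2, 230.0]
tcp_rot: [-3.141, -0.001, 1.71]
ft_force: [1.1, 0.1, -4.0]
opening: 0.167
grip_force: 30.0
```

```bash
python3 -c "
from h import *
go(642.5,-59.1,225,.136+np.pi/2)"
```

```text
now [ 438.1 -381.2  230. ] yaw 1.7096 open 0.167 grip 30.0 F [ 1.1  0.1 -4. ] t 63.5 | shift before turn [290.8, 247.0, 5.0] turn deg 0.2 | shift after turn [291.5, 246.1, 5.0]
```

Call:
carry_out:
  motion:
    - [36.4,30.9,0,0,0.9]
    - [36.4,30.9,0,0,0.9]
    - [36.4,30.9,0,0,0.9]
    - [36.4,30.9,0,0,0.9]
    - [36.4,30.9,0,0,0.9]
    - [36.4,30.9,0,0,0.9]
    - [36.4,30.9,0,0,0.9]
    - [36.4,30.7,0,0,0.9]
    - [0,0,0,0,0.9]
    - [0,0,0,0,0.9]
    - [0,0,0,0,0.9]

```text
t: 64.65
eef_pos: [642.9, -60.0, 230.4]
tcp_rot: [-3.141, 0.0, 1.705]
ft_force: [0.2, -0.6, -4.4]
opening: 0.166
grip_force: 30.0
```

```bash
python3 -c "
from h import *
go(642.5,-59.1,225,.136+np.pi/2)
s=snap('scene');t=snap('top'); z=env.state()['eef_pos'][2]-21+8
M=[642.5,-59.1,.136]
for r in (s,t): print(fit_plate(r,M,z), proj(r,rt(M,[(0,127,z+3),(0,-127,z+3),(0,127,184),(0,-127,184)])).round(1).tolist())
crop(s,175,140,275,230,5,'a8');crop(t,225,130,335,220,5,'b8')
a_=cv2.imread('pics/a8.png');b_=cv2.imread('pics/b8.png')[:,:550]; b_=cv2.resize(b_,(300,int(b_.shape[0]*300/550))); im=np.zeros((450,800,3),np.uint8); im[:,:500]=a_; im[:b_.shape[0],500:]=b_; cv2.imwrite('pics/c8.png',im)"
```

```text
now [642.9 -60.  230.4] yaw 1.7051 open 0.166 grip 30.0 F [ 0.2 -0.6 -4.4] t 64.7 | shift before turn [1.0, -0.3, 5.4] turn deg -0.1 | shift after turn [1.0, -0.3, 5.4]
([644.06, -60.305, 0.161], 978) [[250.4, 199.2], [196.0, 162.4], [250.5, 206.1], [197.2, 169.6]]
([642.849, -60.336, 0.116], 1905) [[240.1, 172.5], [316.4, 162.9], [240.5, 175.4], [314.6, 166.0]]
```

View pics/c8.png

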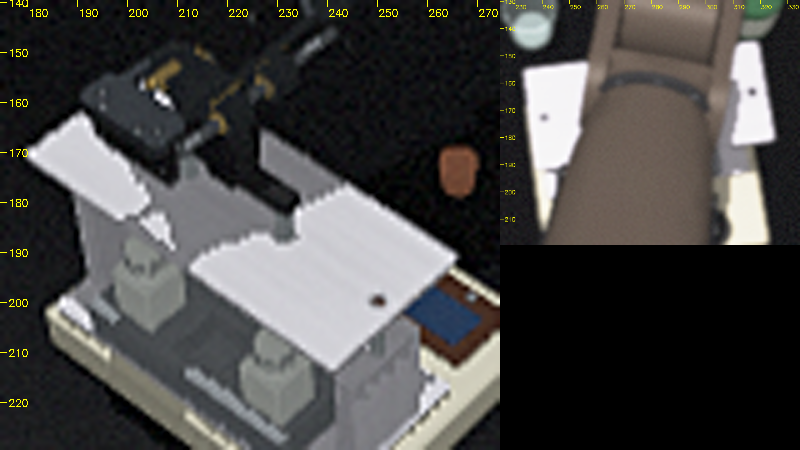

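The picture shows the left hole at scene (250.1,199.3), against a predicted (250.4,199.2). In the top view the holes are at (240.3,172.4) and (316.9,163.2), against (240.1,172.5) and (316.4,162.9). The plate is therefore over the pins to about 2–3 mm; its place along y is the least certain. I lower it with 1 mm of −y and watch the force.

Call:
carry_out:
  motion:
    - [-1,0,15,0,0.9]
    - [0,0,13,0,0.9]
    - [0,0,3,0,0.9]
    - [0,0,3,0,0.9]
    - [0,0,0,0,0.9]

```text
t: 65.25
eef_pos: [643.6, -60.6, 196.8]
tcp_rot: [-3.141, 0.0, 1.707]
ft_force: [0.6, 0.4, -4.4]
opening: 0.168
grip_force: 30.0
```

Call:
carry_out:
  motion:
    - [0,0,2,0,0.9]
    - [0,0,2,0,0.9]
    - [0,0,0,0,0.9]

```text
t: 65.55
eef_pos: [643.5, -60.7, 192.8]
tcp_rot: [-3.141, 0.001, 1.708]
ft_force: [-0.2, -2.8, -4.2]
opening: 0.167
grip_force: 30.0
```

Call:
carry_out:
  motion:
    - [-0.7,0,2,0,0.9]
    - [0,0,2,0,0.9]
    - [0,0,2,0,0.9]
    - [0,0,0,0,0.9]

```text
t: 65.95
eef_pos: [643.6, -61.0, 186.5]
tcp_rot: [-3.141, -0.0, 1.708]
ft_force: [-0.8, -2.1, -3.9]
opening: 0.165
grip_force: 30.0
```

Call:
carry_out:
  motion:
    - [0,0,2,0,0.9]
    - [0,0,2,0,0.9]
    - [0,0,2,0,0.9]
    - [0,0,0,0,0.9]

```text
t: 66.35
eef_pos: [643.6, -61.0, 180.5]
tcp_rot: [-3.141, 0.0, 1.708]
ft_force: [-0.2, -2.3, -4.9]
opening: 0.166
grip_force: 30.0
```

Call:
carry_out:
  motion:
    - [0,0,1,0,0.9]
    - [0,0,1,0,0.9]
    - [0,0,1,0,0.9]
    - [0,0,1,0,0.9]
    - [0,0,0,0,0.9]

```text
t: 66.85
eef_pos: [643.9, -61.1, 179.4]
tcp_rot: [3.139, 0.001, 1.708]
ft_force: [-6.4, 0.6, 14.9]
opening: 0.167
grip_force: 30.0
```

Contact at TCP 179.4, as expected for a flush plate. Release and retreat.

Call:
carry_out:
  motion:
    - [0,0,-2,0,0.88]
    - [0,0,0,0,0.8]
    - [0,0,0,0,0.7]
    - [0,0,0,0,0.6]
    - [0,0,0,0,0.55]
    - [0,0,-20,0,0.55]
    - [0,0,-40,0,0.55]
    - [0,0,-30,0,0.55]
    - [0,-40,0,0,0.7]
    - [0,-40,0,0,0.7]
    - [0,-40,0,0,0.7]
    - [0,0,0,0,0.7]

```text
t: 68.05
eef_pos: [521.3, -77.5, 269.5]
tcp_rot: [-3.141, 0.0, 1.707]
ft_force: [0.7, 0.2, 0.2]
opening: 0.304
grip_force: 0.0
```

```bash
python3 -c "
from h import *
s=snap('scene');t=snap('top')
M=[642.5,-59.1,.136]
for r in (s,t): print(fit_plate(r,M,165), proj(r,rt(M,[(0,127,168),(0,-127,168),(62,143,168),(62,-143,168)])).round(1).tolist())
SW=rt(M,[(-122,-80,0)])
crop(s,175,150,285,235,5,'a9');crop(t,225,150,335,235,5,'b9')
a_=cv2.imread('pics/a9.png');b_=cv2.imread('pics/b9.png');a_=cv2.resize(a_,(400,309));b_=cv2.resize(b_,(400,309)); cv2.imwrite('pics/c9.png',np.hstack([a_,b_]))
go(0,0,0)"
```

```text
([642.068, -63.37, 0.135], 431) [[250.6, 209.0], [197.7, 172.6], [241.8, 223.1], [181.9, 180.2]]
([645.254, -54.812, 0.14], 1313) [[240.6, 176.6], [313.9, 167.4], [233.8, 160.0], [315.6, 149.7]]
now [524.8 -77.6 269.6] yaw 1.7069 open 0.302 grip 0.0 F [ 0.6  0.3 -0.5] t 68.2 | shift before turn [148.1, -509.4, 269.6] turn deg 0.0 | shift after turn [148.1, -509.4, 269.6]
```

View pics/c9.png

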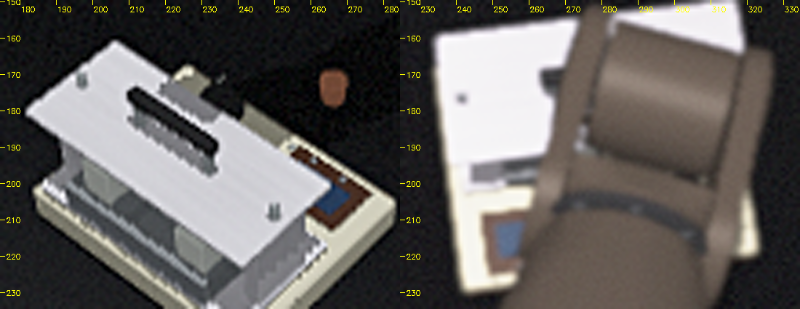

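The plate lies flush, with both pin tips through the holes at scene (250,208) and (197,172). Now I locate the switch from the first images with a silhouette fit.

```bash
python3 - <<'E'
from h import *
s=snap('scene');t=snap('top'); s=dict(s,color=np.load('pics/s0.npy'));t=dict(t,color=np.load('pics/t0.npy'))
disc=np.array([[17*np.cos(q),17*np.sin(q),z] for q in a for z in(48,60)]); bar=np.array([[x,y,z] for x in(-16,16) for y in(-7,7) for z in(60,92)],float)
for views in ([t],[s],[s,t]):
    W=[]
    for r in views:
        c=proj(r,[[519,-152,65]])[0].astype(int)-12; W.append((r,c,np.clip((150-r["color"].astype(float).max(2))/110,0,1)[c[1]:c[1]+24,c[0]:c[0]+24]))
    def cost(p):
        k=0
        for r,c,w in W:
            m=sil(r,[disc,bar],[p[0],p[1],.134],(24,24),6,c); near=cv2.dilate(m,np.ones((5,5)))>0; k+=(np.abs(m-w)*near).sum()
        return k
    b=min((minimize(cost,[519+i,-152+j],method="Nelder-Mead",options=dict(initial_simplex=[[519+i,-152+j],[524+i,-152+j],[519+i,-147+j]])) for i in(-4,4) for j in(-4,4)),key=lambda o:o.fun)
    d=b.x-[641.5,-62.3]; c_,s_=np.cos(.134),np.sin(.134); print(b.x,b.fun,"local",c_*d[0]+s_*d[1],-s_*d[0]+c_*d[1])
go(0,0,0)
E
```

```text
[ 518.09887695 -146.29528809] 56.17272727272727 local -133.51659981813785 -66.75599720529121
[ 534.1569519  -151.77728271] 58.35098039215686 local -118.33486954574423 -74.33419634394527
[ 532.24173825 -150.04117884] 125.50463458110518 local -120.00097179434961 -72.35778461904913
now [525.6 -77.5 269. ] yaw 1.7075 open 0.297 grip 0.0 F [ 0.   0.2 -0.5] t 68.2 | shift before turn [148.4, -510.2, 269.0] turn deg 0.0 | shift after turn [148.4, -510.2, 269.0]
```

```bash
python3 - <<'E'
from h import *
s=snap('scene');t=snap('top'); s=dict(s,color=np.load('pics/s0.npy'));t=dict(t,color=np.load('pics/t0.npy'))
cyl=lambda R,z0,z1:np.array([[R*np.cos(q),R*np.sin(q),z] for q in a for z in(z0,z1)]); bar=np.array([[x,y,z] for x in(-16,16) for y in(-7,7) for z in(60,92)],float)
for views in ([t],[s],[s,t]):
    W=[]
    for r in views:
        c=proj(r,[[519,-152,65]])[0].astype(int)-12; W.append((r,c,np.clip((150-r["color"].astype(float).max(2))/110,0,1)[c[1]:c[1]+24,c[0]:c[0]+24]))
    def cost(p):
        k=0
        for r,c,w in W:
            m=sil(r,[cyl(p[2],48,50),cyl(17,48,60),bar],[p[0],p[1],.134],(24,24),6,c); near=cv2.dilate(m,np.ones((3,3)))>0; k+=(np.abs(m-w)*near).sum()
        return k-(0)
    b=min((minimize(lambda p:cost(p)-sum((w*(cv2.dilate(sil(r,[cyl(p[2],48,50),cyl(17,48,60),bar],[p[0],p[1],.134],(24,24),6,c),np.ones((3,3)))>0)).sum() for r,c,w in W)*.3,[519+i,-150+j,25],method="Nelder-Mead",options=dict(initial_simplex=[[519+i,-150+j,25],[524+i,-150+j,25],[519+i,-145+j,25],[519+i,-150+j,21]])) for i in(-4,4) for j in(-4,4)),key=lambda o:o.fun)
    d=b.x[:2]-[641.5,-62.3]; c_,s_=np.cos(.134),np.sin(.134); print(b.x,b.fun,"local",c_*d[0]+s_*d[1],-s_*d[0]+c_*d[1])
for r,c,w in W: print(c); print("\n".join("".join(" .:-=+*#%@"[min(9,int(v*10))] for v in row) for row in w))
E
```

```text
[ 518.74754538 -155.5083425    24.41673062] -4.57352941176471 local -134.104604437522 -75.97312218657785
[ 518.09106642 -156.37096731   27.30824822] -13.294420677361856 local -134.87044444951795 -76.74030877568546
[ 518.83356439 -155.2118137    24.75193492] -7.619465240641702 local -133.97974049944793 -75.69074372588472
[222 165]
      @@@@@@@@@@@@@@@@@@
     -@@@@@@@@@@@@@@@@@@
     *@@@@@@@@@@@@@@@@@@
     .@@@@@@@@@@@@@@@@@@
       =@@@@@@@@@@@@@@@@
        .%@@@@*@@@@@@@@@
          -@@=.@@@@@@@@@
           @% @@@@@@@@@@
          .@@@@@@@@@@@@@
         #@@@@@@@@@@@@@@
        -@@@@@@@@@@@@@@@
       :@@@@@@@@@@@@@@@@
       @@@@@@@@@@@@@@@@@
      @@@@@@@@@@@@@@=+@@
      @@@@@@@@@@@@@@  .@
      @@@@@@@@@@@@@@    
      @@@@@@@@@@@@@@    
      -@@@@@@@@@@@@.    
 .     +@@@@@@@@@#:     
  .     .=@@@@@@=       
.  .      :.....        
*-.  .                  
#%+.. .                 
##%*:  ..               
[289 200]
                        
                        
                        
                        
                        
                        
                        
          :=+*+=        
         =#%%%%%*-      
        +#%%@%%@@#-     
       -%%%@@%%%@@#.    
       *%%%@@%##%@%=    
      .#%%%%@#+=#@%*    
      :#%%#%@#--+%@#.   
      :#%%#%@#-:+@@#:   
       #%%#%@#=-*@@*.   
       *#%#%@@#*%@%+    
       -#%#%@@@@@@#:    
        -*%%%%@@@#=     
         :*#%%%##+.     
          .-*###+-      
            =***=.    .:
           .=**#*=+*##%%
      ..:-=*##%@@@@@@@@@
```

Call:
carry_out:
  motion:
    - [0,0,0,8.2,1]
    - [0,0,0,8.2,1]
    - [0,0,0,8.2,1]
    - [0,0,0,8.2,1]
    - [0,0,0,8.2,1]
    - [0,0,0,8.2,1]
    - [0,0,0,8.2,1]
    - [0,0,0,8.2,1]
    - [0,0,0,8.2,1]
    - [0,0,0,8.2,1]
    - [0,0,0,8.2,1]
    - [0,0,0,0,1]

```text
t: 69.55
eef_pos: [525.3, -77.3, 268.5]
tcp_rot: [-3.141, 0.001, 0.131]
ft_force: [0.3, -0.2, 0.2]
opening: 0.004
grip_force: 0.0
```

```bash
python3 -c "
from h import *
p=rt([642.5,-59.1,.136],[(-154,-106,0)])[0]; go(p[0],p[1],64,.136)"
```

```text
now [525.3 -77.3 268.5] yaw 0.1314 open 0.004 grip 0.0 F [ 0.3 -0.2  0.2] t 69.5 | shift before turn [-35.0, 104.0, 204.5] turn deg -0.3 | shift after turn [-35.5, 103.8, 204.5]
```

Call:
carry_out:
  motion:
    - [-12,35,0,0,1]
    - [-12,35,0,0,1]
    - [-11,34,0,0,1]
    - [0,0,40,0,1]
    - [0,0,45,0,1]
    - [0,0,45,0,1]
    - [0,0,40,0,1]
    - [0,0,24,0,1]
    - [0,0,8,0,1]
    - [0,0,0,0,1]

```text
t: 70.55
eef_pos: [504.0, -185.0, 66.2]
tcp_rot: [-3.141, 0.001, 0.136]
ft_force: [-1.2, -0.5, -0.3]
opening: 0.007
grip_force: 0.0
```

Call:
carry_out:
  motion:
    - [0,-4,0,0,1]
    - [0,-4,0,0,1]
    - [0,-3,0,0,1]
    - [0,0,0,0,1]

```text
t: 70.95
eef_pos: [502.7, -173.8, 67.7]
tcp_rot: [3.141, -0.001, 0.134]
ft_force: [0.2, 0.9, 0.5]
opening: 0.002
grip_force: 0.0
```

Call:
carry_out:
  motion:
    - [0,0,6,0,1]
    - [-1,-2.9,0,0,1]
    - [-1.2,-3,0,0,1]
    - [0.5,-3.1,0,0,1]
    - [0,0,0,0,1]

```text
t: 71.45
eef_pos: [498.6, -165.3, 60.7]
tcp_rot: [-3.141, 0.002, 0.133]
ft_force: [-3.4, -3.8, -1.2]
opening: 0.003
grip_force: 2.2
```

Call:
carry_out:
  motion:
    - [0.6,-3.2,0,0,1]
    - [0.8,-1.3,0,0,1]
    - [0.9,-1.3,0,0,1]
    - [0.8,-0.8,0,0,1]
    - [0,0,0,0,1]

```text
t: 71.95
eef_pos: [499.4, -157.6, 60.4]
tcp_rot: [-3.139, 0.005, 0.134]
ft_force: [-9.1, 0.4, 1.6]
opening: 0.005
grip_force: 3.7
```

```bash
python3 -c "
from h import *
p=rt([642.5,-59.1,.136],[(-134,-76,0)])[0]; go(p[0],p[1],64,.136)
asc('scene',[p[0],p[1],80],12)"
```

```text
now [ 499.4 -157.6   60.4] yaw 0.1337 open 0.005 grip 3.7 F [-9.1  0.4  1.6] t 72.0 | shift before turn [21.1, -2.2, -3.6] turn deg -0.1 | shift after turn [21.1, -2.2, -3.6]
scene origin px [222 163]
           . .:.:::.  ::
              . .:+=:...
                  --+-..
                   .=::.
             .       .::
   :-:                ..
  :===-.                
 :======:               
=========.              
%*=-====-    -..        
%%#+====.    +-:        
%%%%*===:  .   .        
%%%%%#+=                
%%%%%%%*:   .           
%%%%%%%@*=.       .     
%%%%%%%%%#+:        ..  
%%%%%%%%%%@*=.      -=: 
:*%%%%%%%%%%#+:     -==:
  #%%%%%%%%%%@*-    ====
.. :%%%%%%%%%%%#+= :====
...  #%%%%%%%%%%@%+=====
..... :%%%%%%%%%%%%*+-==
. ....  #%%%%%%%%%%%%*==
-- ..... :%%%%%%%%%%%%*+
```

Call:
carry_out:
  motion:
    - [1.5,-1,0,0,1]
    - [1.5,-1,0,0,1]
    - [0,0,0,0,1]

```text
t: 72.3
eef_pos: [500.3, -156.1, 60.3]
tcp_rot: [-3.139, 0.009, 0.135]
ft_force: [-21.2, -11.1, 7.9]
opening: 0.002
grip_force: 11.7
```

Call:
carry_out:
  motion:
    - [-10,0,0,0,1]
    - [-15,0,0,0,1]
    - [0,0,-40,0,1]
    - [0,0,-45,0,1]
    - [0,0,-45,0,1]
    - [0,0,-45,0,1]
    - [0,45,0,0,1]
    - [0,45,0,0,1]
    - [0,45,0,0,1]
    - [0,45,0,0,1]
    - [0,45,0,0,1]
    - [0,45,0,0,1]

```text
t: 73.5
eef_pos: [515.4, -428.6, 235.8]
tcp_rot: [-3.141, -0.0, 0.133]
ft_force: [0.3, -1.1, 0.5]
opening: 0.005
grip_force: 0.0
```

```bash
python3 - <<'E'
from h import *
M=[642.5,-59.1,.136]
S=rt(M,[(-134,-76,0)])[0]
t=asc('top',[S[0],S[1],70],10); s=asc('scene',[S[0],S[1],75],12)
for f in (0,.6,1.0,1.3):
    e=rt([S[0],S[1],.136-f],[(-16,0,92),(16,0,92)]); print(f,proj(t,e).round(1).tolist(),proj(s,e).round(1).tolist())
print(env.state()["eef_pos"],env.state()["t"])
E
```

```text
top origin px [292 202]
@@@@@@@@@@@@@@@%@%%%
@@@@@@@@@@@@@@@@@%%%
@@@@@@@@@@@@%%%@@@%%
@@@@@@@%%%%%###%%@@@
@@@@@%#**++++=+*%%@@
@@@@%#*=----::-=*%%@
@@@%#+-::::::::-=*%@
@@@#+-::::::::::-=*%
@@%*-::::-:::::::-=*
%%*=:::::::::::::::=
#+=:::-----:::::::::
+-::::------::::::::
-:::----------::::::
::::----------::::::
:---------------::::
:-------------:::-::
----------------:-:-
------------------::
------------------::
------------------:-
scene origin px [222 164]
                        
                        
                        
    .                   
   =++.                 
 .=%%%+-                
 +%###%#+.              
+%#####%%:.             
%%#####%* ...==:        
%%%####%= ...#*=        
%%%%%##%=   .. -        
%%%%%%%%.      . .      
%%%%%%%#:     .  ..     
%%%%%%%%*-.      .. .   
%%%%%%%%%%+:     ...--  
%%%%%%%%%%@*=.  ... *#=.
:*%%%%%%%%%%%*-  .. #%%+
  #%%%%%%%%%%@#=.   #%#%
.. :%%%%%%%%%%%%+= =%###
...  #%%%%%%%%%%@%=%####
 .... :%%%%%%%%%%%%%####
. ....  #%%%%%%%%%%%%###
--  ...  :%%%%%%%%%%%%%#
++.. ..... #%%%%%%%%%%%%
0 [[303.3, 215.5], [301.9, 206.7]] [[237.0, 170.5], [231.4, 175.1]]
0.6 [[300.6, 215.1], [304.5, 207.2]] [[238.3, 172.0], [230.2, 173.6]]
1.0 [[299.2, 214.0], [305.9, 208.3]] [[238.3, 173.2], [230.1, 172.4]]
1.3 [[298.5, 212.9], [306.7, 209.4]] [[237.9, 174.1], [230.5, 171.5]]
[ 515.08798613 -431.37178022  234.55318416] 73.6
```

Call:
carry_out:
  motion:
    - [-40,15,0,0,1]
    - [-40,15,0,0,1]
    - [-40,15,0,0,1]
    - [-40,15,0,0,1]
    - [-40,15,0,0,1]
    - [-40,15,0,0,1]
    - [-40,15,0,0,1]
    - [-40,15,0,0,1]
    - [0,0,0,0,0.5]
    - [0,0,0,0,0.5]

```text
t: 74.6
eef_pos: [213.9, -588.2, 235.8]
tcp_rot: [-3.141, -0.0, 0.132]
ft_force: [0.3, 0.2, -0.7]
opening: 0.119
grip_force: 0.0
```

```bash
python3 - <<'E'
from h import *
M=[642.5,-59.1,.136]
S=rt(M,[(-134,-76,0)])[0]
t=asc('top',[S[0],S[1],70],10); s=snap('scene')
for r in(s,t): print(fit_plate(r,M,165))
print(env.state()["eef_pos"],env.state()["t"])
E
```

```text
top origin px [292 202]
@@@@@@@@@@%@@%%%%%%%
@@@@@@@@@@@@%@@@%@%%
@@@@@@@@@@@@@@@@%%%%
@@@@@@%%%%%%%%@@@@%%
@@@@@%%**+++*#%%@@%@
@@@@%#*=-----+*#%@%%
@@@%#+=:::::::-+#%@%
@@@#+-::::::..:-*%%@
@@%*-:::::::.:.:=#%@
@@#+-::::--:::::-*%%
@@#=::.:-==-::..:+#%
@%#=::.:===-:...:=#%
@%#=::.:--:.....:=*%
@@#=::.......::::=#%
@@#+-::..:::::.:-+#%
@@%*=:::::::::::=*%@
@@@#*=-::::::::-+#%@
@@@@%*=-::::::-=*%%%
@@@@@%*=--:::-=+*###
@@@@%%#*=-:::-==+===
([642.6, -63.304, 0.14], 422)
([644.266, -62.098, 0.126], 367)
[ 215.24774661 -587.77727337  235.96169878] 74.7
```

```bash
python3 - <<'E'
from h import *
s1=snap('scene');t1=snap('top'); s0=dict(s1,color=np.load('pics/s0.npy'));t0=dict(t1,color=np.load('pics/t0.npy'))
cyl=lambda R,z0,z1:np.array([[R*np.cos(q),R*np.sin(q),z] for q in a for z in(z0,z1)])
def bar(f):
    b=np.array([[x,y,z] for x in(-16,16) for y in(-7,7) for z in(60,92)],float); return rt([0,0,-f],b)
for n,r in(("s0",s0),("s1",s1),("t0",t0),("t1",t1)):
    c=proj(r,[[519,-154,65]])[0].astype(int)-12; w=np.clip((150-r["color"].astype(float).max(2))/110,0,1)[c[1]:c[1]+24,c[0]:c[0]+24]
    o=[]
    for f in np.arange(0,1.6,.2):
        def cost(p):
            m=sil(r,[cyl(25,48,50),cyl(17,48,60),bar(f)],[p[0],p[1],.134],(24,24),6,c); near=cv2.dilate(m,np.ones((3,3)))>0; return (np.abs(m-w)*near).sum()
        o.append(round(min(cost([518.8+i,-155.3+j]) for i in(-3,0,3) for j in(-3,0,3)),1))
    print(n,o)
# brightness change of the knob region, before/after
c=proj(t1,[[520,-152.6,85]])[0].astype(int)-7
for r in(t0,t1): print(r["color"][c[1]:c[1]+14,c[0]:c[0]+14].max(2))
E
```

```text
s0 [np.float64(45.5), np.float64(44.5), np.float64(46.2), np.float64(44.2), np.float64(40.3), np.float64(44.7), np.float64(48.7), np.float64(49.3)]
s1 [np.float64(90.5), np.float64(87.5), np.float64(86.2), np.float64(84.6), np.float64(84.0), np.float64(82.9), np.float64(82.8), np.float64(87.3)]
t0 [np.float64(35.5), np.float64(35.7), np.float64(35.8), np.float64(36.0), np.float64(36.2), np.float64(35.8), np.float64(35.8), np.float64(35.7)]
t1 [np.float64(32.7), np.float64(32.9), np.float64(33.0), np.float64(33.2), np.float64(33.4), np.float64(33.0), np.float64(33.1), np.float64(33.0)]
[[239 238 239 240 239 240 240 240 240 238 239 239 238 236]
 [239 240 239 238 235 233 233 234 231 234 238 238 238 238]
 [240 240 237 226 195 174 166 165 168 184 213 231 237 238]
 [239 236 224 174 123  96  87  80  85 104 141 180 219 233]
 [234 202 152 106  73  56  52  56  55  54  74 109 163 221]
 [218 150  90  64  55  52  51  60  62  49  48  64 111 175]
 [179 107  60  60  53  48  50  56  59  57  47  49  73 131]
 [150  81  56  58  61  51  43  56  70  69  57  50  55  98]
 [135  71  58  59  61  53  47  63  8
[... 445 characters left out ...]
9 237 225 191 172 165 164 168 180 211 230 235 237]
 [238 234 217 172 122  95  88  81  85 104 137 177 212 232]
 [232 202 152 106  70  57  54  56  52  59  72 107 161 216]
 [215 149  89  61  53  56  53  55  51  49  45  61 110 174]
 [175 105  62  57  54  54  56  52  53  51  53  52  71 129]
 [147  79  59  54  59  68  82  85  73  62  53  47  55  95]
 [138  69  57  51  65  93 112 110  86  70  55  46  41  72]
 [123  66  53  48  66 100 113  99  75  49  39  40  35  67]
 [126  66  51  43  50  69  76  62  41  42  42  39  43  65]
 [138  73  56  46  38  42  45  45  40  47  53  56  53  73]
 [151  82  59  55  46  44  47  53  54  56  55  55  54  85]
 [180 108  73  60  59  55  52  56  57  59  53  55  69 117]]
```

The highlight on the switch bar moved along a chord that gives a turn of about 1.3 rad, and the last push met a hard stop. The plate fit hasn't changed and the arm is clear, so I hand in.

```bash
python3 -c "
from cell import env
print(env.job_done())"
```

```text
the job is handed in; nothing more can be done
None
```

I handed the job in at about 75 s on the robot's clock; no verdict came back. By camera and touch, all three white bottles are seated, the plate is flush over both pins, and the switch is at its clockwise stop (about 1.3 rad).

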